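Release the guarded tester stand and set out the testers

ROBOT

A 6-joint arm with a two-finger parallel gripper is mounted at the origin on the work surface. World frame = base frame: x ahead of the robot, y to its left, z up, the work surface at z = 0. Lengths are in m, angles in rad, forces in N, time in s.
With the tool pointing down it reaches from about 0.35 to 0.875 m from the base axis. Payload 15.5 kg.
Tool frame: the origin (TCP) lies midway between the tips of the shut fingers; the grasp point (between the pads) lies 19 mm behind it; x points along the fingers, y is the direction in which the jaws open and shut, and the axes are right-handed (so a half turn about x gives the same grasp; the last joint's range is limited). The gripper opens to 85 mm and grips with 20 to 120 N. Pads are 22 mm wide; open, the fingers measure 114 mm over their backs; the gripper's body (76 mm by 85 mm) begins 54 mm behind the grasp point. The pads swing forward as they close: fully open they stand 13 mm farther back than shut.
Start: joints at [-1.288, 0.494, 1.345, -0, 1.302, -0.096], TCP at [0.231, -0.581, 0.231] pointing down, gripper open.
Joint ranges: [-2.91, 2.91], [-0.82, 2.16], [0.22, 2.67], [-1.22, 4.37], [0.12, 2.79], [-3.08, 3.08]. Speed limits (rad/s): [1.89, 1.89, 2.57, 3.01, 3.01, 3.01].

INTERFACE

Orientations are given as a unit quaternion [w, x, y, z].
In Python, from cell import arm gives the robot as it stands.
- The arm moves only by the tool drive_tool, never from a script. Its argument "motion" is a list that holds one entry, the list of rows, each a list of 7 numbers: the shift along the tool's x, y, z in mm, then the turn, a rotation vector about the tool's x, y, z in rad, then the closure in counts, from 0 (fully open) to 255 (shut). A call has 1 to 5 rows; each row is the pose to reach, as a shift and turn from the pose measured when the call began, along the tool's axes at that moment; what a row does not reach only later rows make up. A row lasts 1/8 s, in which the tool goes at most 62.5 mm and 10.7 degrees, less where a joint would pass 70% of its speed; a pose out of reach is approached as far as the arm can. A call with a gripper value outside its range is refused whole. The fingers move at their own pace and stop on an object; "force" is the grip in N (left out, the last holds). Time passes only in rows, so rows that repeat a pose let the fingers close. It gives the time, the measured TCP pose, the force and the opening at its end, in the units of the state.
- arm.observe(): the state, without advancing time (a new reading comes with each control period).
- arm.capture(name): name is "side" or "top"; returns (picture, depth): 420x560x3 uint8, blue, green, red; 420x560 float32, m along the optical axis (not along the pixel's ray), 0 where there is no reading.
- arm.get_calibration(name): a dict with "intrinsics" (3x3 intrinsics, pixels), "k1" (the pictures are not rectified: a ray, as slopes to the right and down, at radius r is drawn at 1 + k1 r^2 times it, then the intrinsics apply), "extrinsics" (4x4, takes a point from camera to world coordinates). Camera axes: x right, y down, z forward; pixel columns grow to the right and rows downward; lengths in m; the calibration is good to about 2 mm. A picture is of the moment at which its call begins. get_calibration takes no time and is no camera call.
- arm.finish_job(): hands the job in, once; it reports no verdict.
The state is a dict: "time_s": time; "qpos": joint angles; "joint_velocities": joint speeds; "joint_torque": joint torques, N m; "tcp_pos": TCP position; "orientation": TCP orientation; "wrist_force": force on the tool from outside, world axes, zero at the start; "moment": the same for the moment, N m; "gripper_width": finger opening in m.
Only numpy, scipy, OpenCV 4.12 (cv2) and the standard library are available. Lean on these libraries where they do the work, as an engineer would, in place of code of your own. Each camera call takes 0.05 s, during which the arm holds its last target.

TASK

Free the guard bar of the tester stand: its knob has a left-hand thread, so unscrew it clockwise (never tighten it) until the white mark engraved on the knob points at the green line of its ring, then swing the bar fully open, clear of the testers. Take the testers out and stand them upright on the counter, each with a gap of about 2 cm to its neighbour, as seen from the robot: the red one directly to the left of the white jar, the pink one directly in front of (on the robot's side of) the blue compact, the violet one directly to the right of the green bottle, the nude-beige one midway between the two brass tins; some testers may be missing today. Finally swing the bar fully shut again, leaving the knob at the green line, and leave everything else on the counter where it is.

Things in the scene. Friction and masses are not known exactly. Their poses are not given: they have to be found in the camera images.
- station: Fixed tester stand. Origin on the table under its post's axis, on which knob, ring and bar pivot lie. Testers start in a row along its own -y, 115, 167, 219 and 271 mm from the axis, on a white mat (110 x 235 mm, flat) under the bar. Foot 72 mm, column 28 mm across.
- clamp_knob (a joint): Black knob on the post, left-hand thread. Grows CLOCKWISE seen from above (unscrewing). 0: white mark at the red line (stand's own -x); 4.4: at the green line. Starts at 0 to 0.5; overturns to 5.3, tightens to -0.45. Friction 0.12 N m; stays put. Knob and the 68 mm ring under it (lines on it) rise 2 mm per rad; a dowel locks the bar until about 3 rad.
- knob_grip (a point): On the knob's axis at grip height: the grip is a bar 43 x 14 mm, its top 12 mm above this point, its foot a 45 mm disc whose top is 24 mm below. Turns with the knob; own x runs along the grip bar (mark on the -x end), so squeeze along own y.
- guard_bar (a joint): Guard bar's angle about the post: 0 shut (along the stand's own -y, over the testers), growing clockwise from above as it opens towards the robot, to its stop at 1.6 (about the stand's -x). Clear bar 28 mm wide, 66 to 78 mm above the table, reaching 295 mm from the axis. Friction 0.12 N m; stays where it is left.
- bar_grip (a point): Point on the bar's upright black handle peg (18 mm across, 45 mm tall, 200 mm from the post axis); 26 mm above the bar's top, 19 mm below the peg's top. The point turns with the bar.
- tester_red: Round lip-colour tester pot, 48 mm across and 56 mm tall, black base, gold band, red cap. About 0.12 kg. Origin at the centre of its underside. May be absent (None).
- tester_pink: Round lip-colour tester pot, 48 mm across and 56 mm tall, black base, gold band, pink cap. About 0.12 kg. Origin at the centre of its underside. May be absent (None).
- tester_violet: Round lip-colour tester pot, 48 mm across and 56 mm tall, black base, gold band, violet cap. About 0.12 kg. Origin at the centre of its underside. May be absent (None).
- tester_nude: Round lip-colour tester pot, 48 mm across and 56 mm tall, black base, gold band, nude-beige cap. About 0.12 kg. Origin at the centre of its underside. May be absent (None).
- white_jar: White ceramic lidded jar, 60 mm across, 50 mm tall. Origin at the centre of its underside. Its frame keeps the world's axes (x away from the robot, y to the robot's left). The red tester belongs on its left.
- blue_compact: Blue round powder compact lying flat, 64 mm across, 20 mm tall. Origin at the centre of its underside. Its frame keeps the world's axes (x away from the robot, y to the robot's left). The pink tester belongs in front of it (robot's side).
- green_bottle: Squat square green bottle with a black cap, 52 x 52 mm, 56 mm tall. Origin at the centre of its underside. Its frame keeps the world's axes (x away from the robot, y to the robot's left). The violet tester belongs on its right.
- tin_a: Left one of two alike brass tins, 50 mm across, 42 mm tall. Origin at the centre of its underside. Its frame keeps the world's axes (x away from the robot, y to the robot's left). The other stands 140 mm to its right.
- tin_b: Right one of the two brass tins, 50 mm across, 42 mm tall. Origin at the centre of its underside.
- lipstick_1: Black lipstick lying on the counter, 84 x 22 x 22 mm (bystander). Origin at the centre of its underside.
- lipstick_2: Black lipstick lying on the counter, 84 x 22 x 22 mm (bystander). Origin at the centre of its underside.
- polish: Small nail-polish bottle, 34 mm across, 65 mm tall (bystander). Origin at the centre of its underside.
- palette: Flat black make-up palette, 75 x 110 x 16 mm (bystander). Origin at the centre of its underside.
Not all that is in view belongs to the job. There is more than one size of the tester_violet; the one meant has the size given above.

How it is judged:
On the way, in this order (a step that is already met when the one before it is completed fails the run):
1. the knob is unscrewed clockwise until its mark is at the green line, bar still shut (value of joint clamp_knob between 4.2 and 4.6 rad and value of joint guard_bar below 0.3 rad), for 0.2 s.
2. the guard bar is swung fully open (value of joint guard_bar above 1.4 rad), for 0.2 s.
3. every tester present stands in its place (y of tester_red in the frame of white_jar between 0.062 and 0.096 m and x of tester_red in the frame of white_jar between -0.022 and 0.022 m and height (world z) of tester_red between -0.004 and 0.006 m and angle between each of tester_red, tester_pink, tester_violet, tester_nude's own z axis and vertical below 0.12 rad and x of tester_pink in the frame of blue_compact between -0.098 and -0.064 m and y of tester_pink in the frame of blue_compact between -0.022 and 0.022 m and height (world z) of tester_pink between -0.004 and 0.006 m and y of tester_violet in the frame of green_bottle between -0.092 and -0.058 m and x of tester_violet in the frame of green_bottle between -0.022 and 0.022 m and height (world z) of tester_violet between -0.004 and 0.006 m and y of tester_nude in the frame of tin_a between -0.086 and -0.054 m and x of tester_nude in the frame of tin_a between -0.022 and 0.022 m and height (world z) of tester_nude between -0.004 and 0.006 m and linear speed of each of tester_red, tester_pink, tester_violet, tester_nude below 0.02 m/s), for 0.2 s.
4. the guard bar is swung shut (value of joint guard_bar below 0.15 rad), for 0.2 s.
At the end, for the whole second after the job is handed in: Mark within 0.2 rad of the green line; bar within 0.15 rad of shut; each tester present upright, at rest on the counter, 8 to 42 mm from its reference (nude: within 16 mm of midway between the tins), within 22 mm of the straight line; other things moved under 30 mm (all of step 3 and value of joint clamp_knob between 4.2 and 4.6 rad and value of joint guard_bar below 0.15 rad and distance of each of white_jar, blue_compact, green_bottle, tin_a, tin_b, lipstick_1, lipstick_2, polish, palette from where it was at the start of the episode below 0.03 m); the robot touches nothing.
It fails at once if the knob is tightened (turned anticlockwise past the red line) (value of joint clamp_knob below -0.3 rad).
It fails at once if a reference object or bystander is shoved 4 cm or more (distance of any of white_jar, blue_compact, green_bottle, tin_a, tin_b, lipstick_1, lipstick_2, polish, palette from where it was at the start of the episode above 0.04 m).
Of tester_red, tester_pink, tester_violet, tester_nude only 2 to 4 are there at a start; the rules pass over those that are not, and their reading is None.
At some moment in a run one of tester_red, tester_pink, tester_violet, tester_nude may be knocked a few centimetres aside while the robot is not near it.
It also fails if it takes over 210 s, if anything falls off the work surface, if the arm or the gripper's body presses on something with over 40 N, if the wrist force passes 120 N, or if a joint passes its speed limit or range.

## Working session

There is one attempt and no reset: what is moved stays moved. The work goes in short steps, Python scripts to look and compute and a tool call to move; the robot and the scene stay as the last step left them, time stands still between calls to the robot, and variables do not carry over. Pictures are saved under pics/ and viewed, and the job is handed in when it is done.

Besides the shell and the picture viewer there is one more tool, called after ">>>" by a JSON object that holds its "method" and its "body". drive_tool: Moves the arm, as the interface text tells. Its arguments: {"type":"object","properties":{"motion":{"type":"array","items":{"type":"array","items":{"type":"array","items":{"type":"number"}}}},"force":{"type":"number"}},"required":["motion"]}

```bash
ls; mkdir -p pics
python3 - <<'E'
from cell import arm
import cv2,numpy as np
print(arm.observe())
for n in ("side","top"):
    p,d=arm.capture(n); cv2.imwrite(f"pics/{n}0.png",p); np.save(f"{n}0.npy",d)
    print(n,arm.get_calibration(n))
E
```

```text
pics
{'time_s': 0.0, 'qpos': array([-1.28750501e+00,  4.94170935e-01,  1.34610819e+00,  1.06943405e-05,
        1.30251384e+00, -9.55348158e-02]), 'joint_velocities': array([-7.31115309e-05, -5.25900606e-04,  2.49066988e-03, -1.20312581e-03,
       -1.04946056e-03, -4.14813665e-04]), 'joint_torque': array([-2.45748146e-03, -8.82160091e+01, -3.83873749e+01, -4.75999987e-04,
        9.74018272e-03,  6.15682545e-07]), 'tcp_pos': array([ 0.23103115, -0.58035391,  0.23071565]), 'orientation': array([-0.13271197, -0.69442403, -0.13355766,  0.69449633]), 'wrist_force': array([ 0.53667304, -0.30085748, -0.43180858]), 'moment': array([ 0.00414023, -0.01852869, -0.04324097]), 'gripper_width': 0.08542191717009645}
side {'intrinsics': array([[520.37039086,   0.        , 282.83150478],
       [  0.        , 520.37039086, 206.24255552],
       [  0.        ,   0.        ,   1.        ]]), 'k1': 0.04507130281737517, 'extrinsics': array([[-0.99727089, -0.04693381,  0.05699119,  0.46810769],
       [-0.07330495,  0.72131237, -0.68871971,  0.85878034],
       [-0.00878421, -0.69101786, -0.72278431,  1.00601839],
       [ 0.        ,  0.        ,  0.        ,  1.        ]])}
top {'intrinsics': array([[535.94014455,   0.        , 274.56370947],
       [  0.        , 535.94014455, 217.00796016],
       [  0.        ,   0.        ,   1.        ]]), 'k1': -0.14708028257897177, 'extrinsics': array([[ 0.00544944, -0.99039565,  0.13815484,  0.35953027],
       [-0.99982575, -0.00786306, -0.0169306 , -0.01713196],
       [ 0.01785431, -0.1380385 , -0.99026592,  1.38748948],
       [ 0.        ,  0.        ,  0.        ,  1.        ]])}
```

View pics/top0.png

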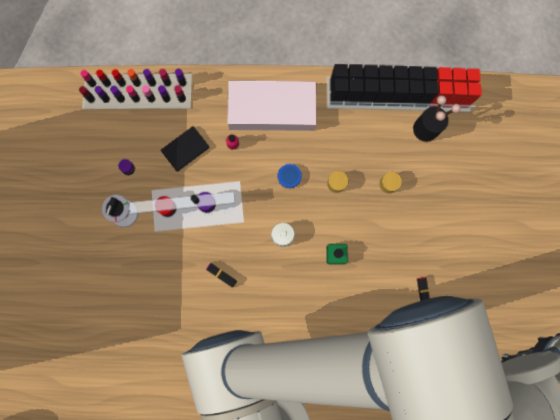

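View pics/side0.png

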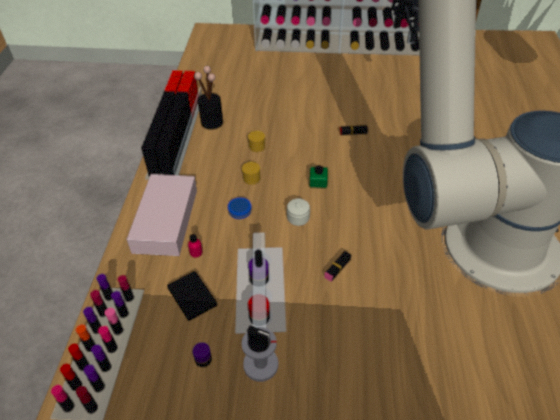

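```bash
cat > h.py <<'E'
from cell import arm
import cv2,numpy as np
C={n:arm.get_calibration(n) for n in("side","top")}
def und(n,uv):
    c=C[n];K=c["intrinsics"];k=c["k1"]
    xd=np.array([(uv[0]-K[0,2])/K[0,0],(uv[1]-K[1,2])/K[1,1]]);x=xd.copy()
    for _ in range(30): x=xd/(1+k*(x@x))
    return x
def ray(n,uv):
    E=C[n]["extrinsics"];x=und(n,uv);return E[:3,3],E[:3,:3]@np.array([x[0],x[1],1])
def plane(n,uv,z):
    o,d=ray(n,uv);return o+d*(z-o[2])/d[2]
def tri(ut,us):
    o1,d1=ray("top",ut);o2,d2=ray("side",us)
    A=np.c_[d1,-d2];s=np.linalg.lstsq(A,o2-o1,rcond=None)[0]
    a=o1+d1*s[0];b=o2+d2*s[1];return (a+b)/2,np.linalg.norm(a-b)
def proj(n,p):
    c=C[n];E=c["extrinsics"];q=E[:3,:3].T@(np.array(p)-E[:3,3]);x=q[:2]/q[2]
    x=x*(1+c["k1"]*(x@x));K=c["intrinsics"];return K[0,0]*x[0]+K[0,2],K[1,1]*x[1]+K[1,2]
def cap(n,name):
    p,d=arm.capture(n);cv2.imwrite(f"pics/{name}.png",p);return p,d
def crop(p,x0,x1,y0,y1,s,name):
    cv2.imwrite(f"pics/{name}.png",cv2.resize(p[y0:y1,x0:x1],None,fx=s,fy=s,interpolation=cv2.INTER_CUBIC))
E
python3 - <<'E'
from h import *
t=cv2.imread("pics/top0.png");s=cv2.imread("pics/side0.png")
crop(t,95,255,150,235,5,"c1");crop(s,180,300,225,385,3.7,"c2");crop(t,260,420,150,270,5,"c3")
E
```

```text
(no output)
```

View pics/c1.png

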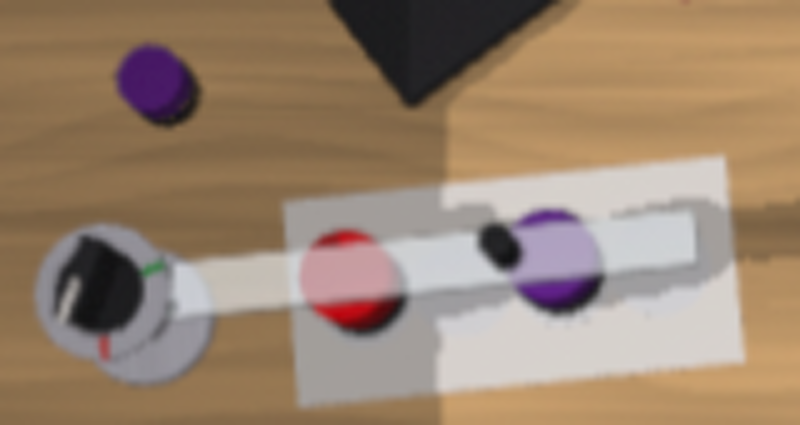

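View pics/c2.png

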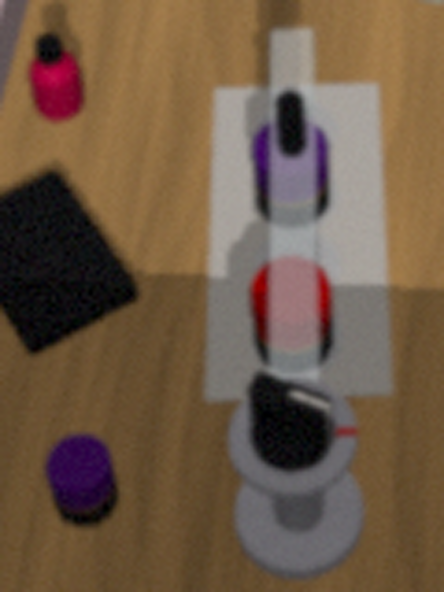

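View pics/c3.png

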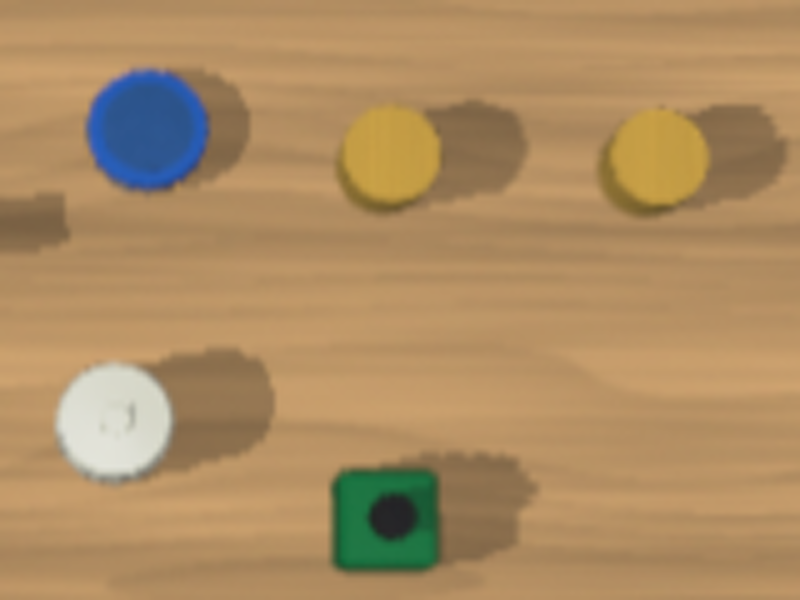

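Run:
```python
from h import *
t=cv2.imread("pics/top0.png");s=cv2.imread("pics/side0.png");D={"top":np.load("top0.npy"),"side":np.load("side0.npy")}
f=lambda x,y:(95+x/5,150+y/5)
m=[plane("top",f(*c),0.001) for c in((285,200),(725,155),(745,362),(300,405))]
for a in m:print("mat",a.round(4))
d=(m[1]+m[2]-m[0]-m[3])/2;print("row dir ang",np.arctan2(d[1],d[0]),np.linalg.norm(d), sum(m)/4)
# stand depth points
def pts(n,x0,x1,y0,y1):
    E=C[n]["extrinsics"];out=[]
    for v in range(y0,y1):
        for u in range(x0,x1):
            z=D[n][v,u]
            if z>0:
                x=und(n,(u,v));out.append(np.r_[E[:3,:3]@np.array([x[0]*z,x[1]*z,z])+E[:3,3],u,v])
    return np.array(out)
P=pts("top",98,142,190,230);print(np.histogram(P[:,2],np.arange(-.01,.2,.01)))
for lo,hi in((.095,.115),(.115,.135),(.135,.2)):
    q=P[(P[:,2]>lo)&(P[:,2]<hi)]
    if len(q):print(lo,len(q),np.median(q[:,2]),q[:,:2].min(0),q[:,:2].max(0))
hsv={"top":cv2.cvtColor(t,cv2.COLOR_BGR2HSV),"side":cv2.cvtColor(s,cv2.COLOR_BGR2HSV)}
def blob(n,lo,hi,x0,x1,y0,y1):
    k=cv2.inRange(hsv[n],lo,hi);z=np.zeros_like(k);z[y0:y1,x0:x1]=k[y0:y1,x0:x1]
    c=max(cv2.findContours(z,0,2)[0],key=cv2.contourArea);return cv2.minEnclosingCircle(c),cv2.boundingRect(c),cv2.contourArea(c)
for nm,lo,hi,b,h in(("blue",(105,120,60),(125,255,255),(270,310,155,195),.02),("green",(65,100,40),(85,255,255),(320,355,240,270),.056),
  ("tinA",(18,150,170),(30,255,255),(320,355,165,196),.042),("tinB",(18,150,170),(30,255,255),(375,410,165,196),.042),
  ("jar",(0,0,170),(180,60,255),(265,300,215,250),.048)):
    c,r,a=blob("top",lo,hi,*b);print(nm,c,r,a,plane("top",c[0],h).round(4), plane("top",(c[0][0]+c[1],c[0][1]),h)[1]-plane("top",c[0],h)[1])
```

```text
mat [0.6224 0.2834 0.001 ]
mat [0.6481 0.0509 0.001 ]
mat [0.5381 0.0388 0.001 ]
mat [0.5136 0.2713 0.001 ]
row dir ang -1.4631633587681319 0.23388128188312313 [0.58056842 0.16108708 0.001     ]
(array([474, 439, 116,   0,   0,   0,   0,   2, 121,  66, 329,  62,  25,
        28,  86,   4,   0,   0,   0,   0]), array([-0.01,  0.  ,  0.01,  0.02,  0.03,  0.04,  0.05,  0.06,  0.07,
        0.08,  0.09,  0.1 ,  0.11,  0.12,  0.13,  0.14,  0.15,  0.16,
        0.17,  0.18,  0.19]))
0.095 210 0.09841084535563849 [0.52901405 0.32033354] [0.59109849 0.38642561]
0.115 85 0.1302719444403122 [0.53773579 0.3427375 ] [0.57964519 0.36406577]
0.135 47 0.13756345448050644 [0.538264   0.34392791] [0.5788522  0.36361812]
blue ((289.0791015625, 175.53797912597656), 11.630415916442871) (278, 164, 23, 24) 386.5 [ 0.6598 -0.0778  0.02  ] -0.030387094840184828
green ((336.9210510253906, 253.5), 12.437033653259277) (327, 245, 20, 19) 335.0 [ 0.4545 -0.1961  0.056 ] -0.03130339598991219
tinA ((338.0, 180.0), 9.486932754516602) (329, 171, 19, 19) 256.0 [ 0.6447 -0.2028  0.042 ] -0.024597393328589928
tinB ((391.4756164550781, 180.98780822753906), 9.578117370605469) (382, 172, 20, 19) 258.0 [ 0.6438 -0.3424  0.042 ] -0.025329936821238463
jar ((281.8333435058594, 233.5), 11.702422142028809) (271, 223, 23, 22) 378.5 [ 0.5047 -0.0585  0.048 ] -0.029451747101661832
```

```bash
cat >> h.py <<'E'
from scipy.spatial.transform import Rotation as R
def pose(o=None):
    o=o or arm.observe();q=o["orientation"];return np.array(o["tcp_pos"]),R.from_quat([q[1],q[2],q[3],q[0]]),o
def yaw(r): y=r.as_matrix()[:,1];return np.arctan2(y[1],y[0])
def down(psi):
    y=np.array([np.cos(psi),np.sin(psi),0]);x=np.array([0,0,-1.]);return R.from_matrix(np.c_[x,y,np.cross(x,y)])
def go(p,psi=None):
    "shift(mm) & turn in tool axes to world TCP p, jaw direction psi (mod pi unless exact)"
    p0,r0,o=pose();psi=yaw(r0) if psi is None else psi
    print("tcp",p0.round(4),"yaw",round(yaw(r0),3),"q",o["qpos"].round(2),"w",round(o["gripper_width"],4),"F",np.array(o["wrist_force"]).round(1),"t",o["time_s"])
    print("shift",(r0.inv().apply(np.array(p)-p0)*1e3).round(0),"turn",(r0.inv()*down(psi)).as_rotvec().round(3))
E
python3 - <<'E'
from h import *
D=np.load("top0.npy");E=C["top"]["extrinsics"]
P=[]
for v in range(190,230):
  for u in range(98,142):
    z=D[v,u];x=und("top",(u,v));P.append(E[:3,:3]@np.array([x[0]*z,x[1]*z,z])+E[:3,3])
P=np.array(P);q=P[P[:,2]>.125]
c=q.mean(0);u,s,vt=np.linalg.svd((q-c)[:,:2]);print(c,np.percentile(q[:,2],[10,50,90]),vt[0],s/len(q)**.5*np.sqrt(12))
print("mark",plane("top",(108.6,210),.135),tri((95+68/5,150+300/5),(180+310/3.7,225+400/3.7)))
p0,r0,o=pose();print(r0.as_matrix().round(3),yaw(r0))
print("tip red line",plane("top",(95+104/5,150+347/5),.097),plane("top",(95+152/5,150+268/5),.097))
E
```

```text
[0.54788967 0.33302332 0.20274602] [0.12917289 0.13490666 0.13959667] [0.47609104 0.879396  ] [0.33114502 0.04102083]
mark [0.5480051  0.35753882 0.135     ] (array([0.54839644, 0.35813552, 0.13299706]), np.float64(0.00017830096470244862))
[[-0.     0.37  -0.929]
 [ 0.001 -0.929 -0.37 ]
 [-1.    -0.001 -0.   ]] -1.1919641969313186
tip red line [0.53056658 0.34970517 0.097     ] [0.56991772 0.32748404 0.097     ]
```

Run:
```python
from h import *
D=np.load("top0.npy");E=C["top"]["extrinsics"]
P=[]
for v in range(190,230):
  for u in range(98,142):
    z=D[v,u];
    if z<=0: continue
    x=und("top",(u,v));P.append(E[:3,:3]@np.array([x[0]*z,x[1]*z,z])+E[:3,3])
P=np.array(P);q=P[(P[:,2]>.12)&(P[:,2]<.16)]
q2=q[:,:2].astype(np.float32)
c=q2.mean(0);u,s,vt=np.linalg.svd(q2-c);print(len(q),c,vt[0],cv2.minAreaRect(q2*1000))
t=cv2.imread("pics/top0.png");k=cv2.inRange(t[190:230,98:142],(0,0,0),(45,45,45));print(cv2.minAreaRect(max(cv2.findContours(k,0,2)[0],key=cv2.contourArea)))
crop(t,98,134,190,226,16,"k")
```

```text
118 [0.55829847 0.35285202] [-0.95304257  0.30283633] ((558.262451171875, 353.6274719238281), (15.193294525146484, 42.784549713134766), 75.72699737548828)
((16.500001907348633, 17.5), (14.758047103881836, 15.652474403381348), 26.56505012512207)
```

View pics/k.png

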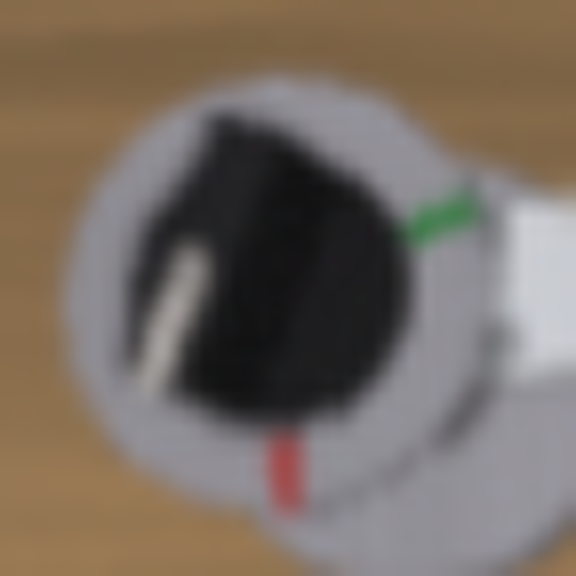

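Run:
```python
from h import *
go([.5583,.3536,.23],1.26)
go([.45,0,.23],0)
```

```text
tcp [ 0.2311 -0.5804  0.2308] yaw -1.192 q [-1.29  0.49  1.35  0.    1.3  -0.1 ] w 0.0856 F [ 0.2  0.  -0.5] t 0.1
shift [   2. -747. -649.] turn [-2.452e+00 -1.000e-03  0.000e+00]
tcp [ 0.2311 -0.5804  0.2308] yaw -1.192 q [-1.29  0.49  1.35  0.    1.3  -0.1 ] w 0.0856 F [ 0.2  0.  -0.5] t 0.1
shift [   1. -458. -418.] turn [-1.192e+00 -1.000e-03  1.000e-03]
```

>>> {"method": "drive_tool", "body": {"motion": [[[0, -747, -649, -2.45, 0, 0, 0], [0, -747, -649, -2.45, 0, 0, 0], [0, -747, -649, -2.45, 0, 0, 0], [0, -747, -649, -2.45, 0, 0, 0], [0, -747, -649, -2.45, 0, 0, 0]]]}}

```text
time_s: 0.72
tcp_pos: [0.3345, -0.2838, 0.2313]
orientation: [0.434, 0.558, 0.434, -0.558]
wrist_force: [1.4, -0.6, 0.2]
gripper_width: 0.0851
```

Run:
```python
from h import *
go([.5583,.3536,.22],1.26)
```

```text
tcp [ 0.3345 -0.2838  0.2313] yaw -0.249 q [-0.84  0.23  1.78  0.    1.13 -0.59] w 0.0851 F [ 1.4 -0.6  0.2] t 0.725
shift [  12.   60. -673.] turn [-1.509e+00 -0.000e+00 -1.000e-03]
```

>>> {"method": "drive_tool", "body": {"motion": [[[10, 60, -673, -1.51, 0, 0, 0], [10, 60, -673, -1.51, 0, 0, 0], [10, 60, -673, -1.51, 0, 0, 0], [10, 60, -673, -1.51, 0, 0, 0], [10, 60, -673, -1.51, 0, 0, 0]]]}}

```text
time_s: 1.35
tcp_pos: [0.4379, 0.0113, 0.227]
orientation: [0.64, 0.302, 0.639, -0.301]
wrist_force: [1.8, -0.9, -0.5]
gripper_width: 0.0853
```

Run:
```python
from h import *
go([.5583,.3536,.2],1.26)
```

```text
tcp [0.4379 0.0113 0.227 ] yaw 0.689 q [-0.11  0.24  1.79  0.    1.12 -0.8 ] w 0.0853 F [ 1.8 -0.9 -0.5] t 1.35
shift [  27.  311. -188.] turn [-0.571  0.    -0.001]
```

>>> {"method": "drive_tool", "body": {"motion": [[[10, 311, -188, -0.57, 0, 0, 0], [10, 311, -188, -0.57, 0, 0, 0], [20, 311, -188, -0.57, 0, 0, 0], [25, 311, -188, -0.57, 0, 0, 0], [25, 311, -188, -0.57, 0, 0, 0]]]}}

```text
time_s: 1.98
tcp_pos: [0.5408, 0.3055, 0.2069]
orientation: [0.699, 0.11, 0.698, -0.109]
wrist_force: [1.4, -0.7, 0.3]
gripper_width: 0.0853
```

>>> {"method": "drive_tool", "body": {"motion": [[[0, 0, 0, 0, 0, 0, 0], [0, 0, 0, 0, 0, 0, 0]]]}}

```text
time_s: 2.22
tcp_pos: [0.5403, 0.3053, 0.2064]
orientation: [0.698, 0.109, 0.699, -0.11]
wrist_force: [-0.4, -0.5, 0.7]
gripper_width: 0.0857
```

Run:
```python
from h import *
go([.5583,.3536,.109],1.26)
```

```text
tcp [0.5403 0.3053 0.2064] yaw 1.26 q [ 0.42  0.51  1.39 -0.    1.24 -0.84] w 0.0857 F [-0.4 -0.5  0.7] t 2.225
shift [97. 52.  2.] turn [ 0.    -0.001  0.001]
```

>>> {"method": "drive_tool", "body": {"motion": [[[0, 52, 2, 0, 0, 0, 0], [30, 52, 2, 0, 0, 0, 0], [70, 52, 2, 0, 0, 0, 0], [97, 52, 2, 0, 0, 0, 0], [97, 52, 2, 0, 0, 0, 0]]]}}

```text
time_s: 2.85
tcp_pos: [0.5569, 0.3522, 0.108]
orientation: [0.697, 0.109, 0.7, -0.111]
wrist_force: [0.6, -0.1, -0.3]
gripper_width: 0.0854
```

Run:
```python
from h import *
go([.5583,.3536,.109],1.26)
s,_=cap("side","s1");crop(s,190,330,270,400,4.5,"s1c")
```

```text
tcp [0.5569 0.3522 0.108 ] yaw 1.259 q [ 0.47  0.67  1.38 -0.    1.1  -0.79] w 0.0854 F [ 0.6 -0.1 -0.3] t 2.85
shift [-1.  2.  1.] turn [-0.001 -0.003  0.004]
```

View pics/s1c.png

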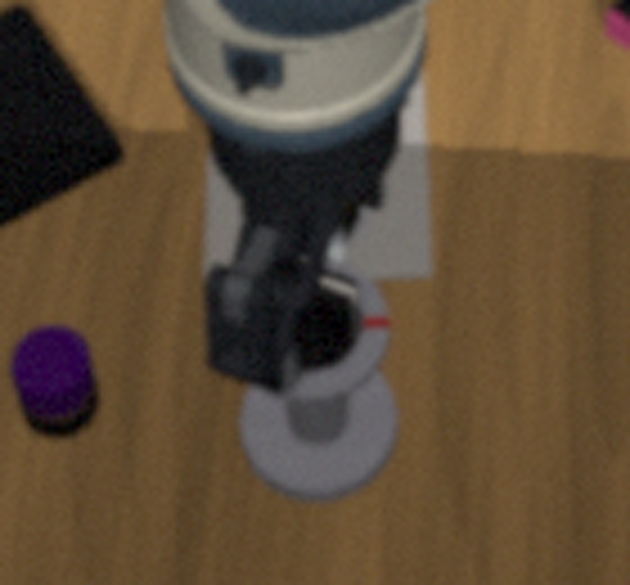

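>>> {"method": "drive_tool", "body": {"motion": [[[0, 1, 1, 0, 0, 0, 255], [0, 1, 1, 0, 0, 0, 255], [0, 1, 1, 0, 0, 0, 255], [0, 1, 1, 0, 0, 0, 255], [0, 1, 1, 0, 0, 0, 255]]], "force": 40}}

```text
time_s: 3.52
tcp_pos: [0.5599, 0.3551, 0.1104]
orientation: [0.699, 0.11, 0.698, -0.109]
wrist_force: [1.4, 10.8, 2.7]
gripper_width: 0.0133
```

>>> {"method": "drive_tool", "body": {"motion": [[[0, 0, 0, 0, 0, 0, 255], [0, 0, 0, 0, 0, 0, 255]]]}}

```text
time_s: 3.78
tcp_pos: [0.5599, 0.3553, 0.1105]
orientation: [0.699, 0.11, 0.698, -0.109]
wrist_force: [0.6, 2.0, -0.4]
gripper_width: 0.0132
```

>>> {"method": "drive_tool", "body": {"motion": [[[-0.3, 0, 0, 0.18, 0, 0, 255], [-0.7, 0, 0, 0.36, 0, 0, 255], [-1, 0, 0, 0.54, 0, 0, 255], [-1.4, 0, 0, 0.72, 0, 0, 255], [-1.8, 0, 0, 0.9, 0, 0, 255]]]}}

```text
time_s: 4.4
tcp_pos: [0.5603, 0.3561, 0.1124]
orientation: [0.58, 0.405, 0.58, -0.403]
wrist_force: [3.0, 8.8, -3.9]
gripper_width: 0.0133
```

Run:
```python
from h import *
go([.5583,.3536,.109],.30)
```

```text
tcp [0.5603 0.3561 0.1124] yaw 0.354 q [0.48 0.67 1.37 0.   1.1  0.12] w 0.0133 F [ 3.   8.8 -3.9] t 4.4
shift [ 3. -3.  2.] turn [ 0.054 -0.003 -0.002]
```

>>> {"method": "drive_tool", "body": {"motion": [[[-0.3, 0, 0, 0.18, 0, 0, 255], [-0.7, 0, 0, 0.36, 0, 0, 255], [-1, 0, 0, 0.54, 0, 0, 255], [-1.4, 0, 0, 0.72, 0, 0, 255], [-1.8, 0, 0, 0.9, 0, 0, 255]]]}}

```text
time_s: 5.03
tcp_pos: [0.5612, 0.3564, 0.1142]
orientation: [0.344, 0.619, 0.345, -0.616]
wrist_force: [6.4, 4.1, -5.4]
gripper_width: 0.0131
```

>>> {"method": "drive_tool", "body": {"motion": [[[-0.3, 0, 0, 0.18, 0, 0, 255], [-0.3, 0, 0, 0.18, 0, 0, 255]]]}}

```text
time_s: 5.28
tcp_pos: [0.5614, 0.3564, 0.1145]
orientation: [0.287, 0.647, 0.289, -0.644]
wrist_force: [3.4, 1.3, -1.0]
gripper_width: 0.0133
```

Run:
```python
from h import *
go([.5583,.3536,.109],-.74)
s,_=cap("side","s2");crop(s,190,330,270,400,4.5,"s2c")
```

```text
tcp [0.5614 0.3564 0.1145] yaw -0.732 q [0.47 0.67 1.37 0.   1.11 1.21] w 0.0133 F [ 3.4  1.3 -1. ] t 5.275
shift [ 6. -0.  4.] turn [ 0.008 -0.005  0.   ]
```

View pics/s2c.png

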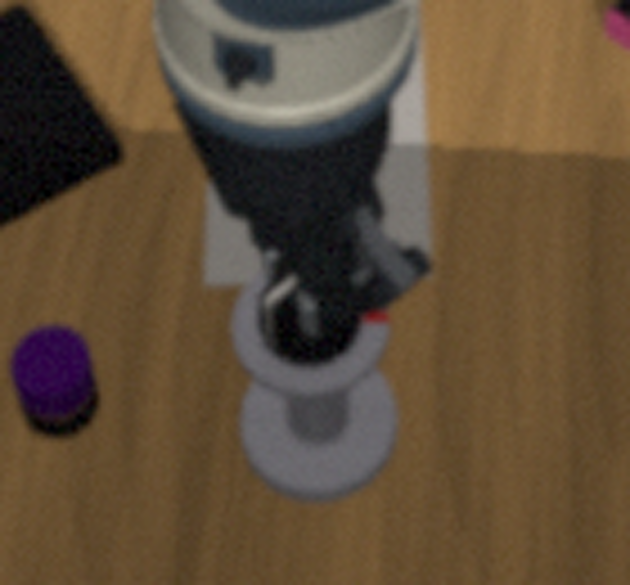

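>>> {"method": "drive_tool", "body": {"motion": [[[0, 0, 0, 0, 0, 0, 0], [0, 0, 0, 0, 0, 0, 0], [0, 0, 0, 0, 0, 0, 0], [0, 0, 0, 0, 0, 0, 0], [0, 0, 0, 0, 0, 0, 0]]]}}

```text
time_s: 5.95
tcp_pos: [0.5614, 0.3564, 0.1145]
orientation: [0.288, 0.647, 0.29, -0.644]
wrist_force: [-0.8, 0.1, -0.6]
gripper_width: 0.0854
```

>>> {"method": "drive_tool", "body": {"motion": [[[0, 0, 0, -2, 0, 0, 0], [0, 0, 0, -2, 0, 0, 0], [0, 0, 0, -2, 0, 0, 0], [0, 0, 0, -2, 0, 0, 0], [0, 0, 0, -2, 0, 0, 0]]]}}

```text
time_s: 6.58
tcp_pos: [0.5614, 0.3564, 0.1146]
orientation: [0.551, 0.445, 0.551, -0.441]
wrist_force: [0.1, -0.2, -0.1]
gripper_width: 0.0857
```

>>> {"method": "drive_tool", "body": {"motion": [[[0, 0, 0, -2, 0, 0, 0], [0, 0, 0, -2, 0, 0, 0], [0, 0, 0, -2, 0, 0, 0], [0, 0, 0, -2, 0, 0, 0], [0, 0, 0, -2, 0, 0, 0]]]}}

```text
time_s: 7.2
tcp_pos: [0.5613, 0.3564, 0.1145]
orientation: [0.693, 0.148, 0.691, -0.145]
wrist_force: [-0.4, -0.1, 0.2]
gripper_width: 0.0851
```

>>> {"method": "drive_tool", "body": {"motion": [[[0, 0, 0, -1.2, 0, 0, 0], [0, 0, 0, -1.2, 0, 0, 0], [0, 0, 0, -1.2, 0, 0, 0], [0, 0, 0, -1.2, 0, 0, 0], [0, 0, 0, -1.2, 0, 0, 0]]]}}

```text
time_s: 7.82
tcp_pos: [0.5613, 0.3564, 0.1145]
orientation: [0.685, -0.181, 0.682, 0.183]
wrist_force: [-0.3, -0.7, -0.7]
gripper_width: 0.0855
```

Run:
```python
from h import *
go([.5605,.3560,.1140],-.732+np.pi)
```

```text
tcp [0.5613 0.3564 0.1145] yaw 2.091 q [ 0.47  0.67  1.37  0.    1.11 -1.62] w 0.0855 F [-0.3 -0.7 -0.7] t 7.825
shift [ 1.  0. -1.] turn [-0.319  0.005 -0.001]
```

>>> {"method": "drive_tool", "body": {"motion": [[[0, 0, 0, -0.18, 0, 0, 0], [0, 0, -0.5, -0.32, 0, 0, 0], [0, 0, -0.5, -0.32, 0, 0, 0], [0, 0, -0.5, -0.32, 0, 0, 255], [0, 0, -0.5, -0.32, 0, 0, 255]]]}}

```text
time_s: 8.45
tcp_pos: [0.5609, 0.3561, 0.1145]
orientation: [0.648, -0.287, 0.644, 0.289]
wrist_force: [0.2, 0.0, -0.9]
gripper_width: 0.0515
```

>>> {"method": "drive_tool", "body": {"motion": [[[0, 0, 0, 0, 0, 0, 255], [0, 0, 0, 0, 0, 0, 255], [0, 0, 0, 0, 0, 0, 255], [0, 0, 0, 0, 0, 0, 255], [0, 0, 0, 0, 0, 0, 255]]]}}

```text
time_s: 9.07
tcp_pos: [0.5612, 0.356, 0.1147]
orientation: [0.648, -0.287, 0.644, 0.288]
wrist_force: [2.3, -4.0, 3.2]
gripper_width: 0.0133
```

>>> {"method": "drive_tool", "body": {"motion": [[[-0.3, 0, 0, 0.18, 0, 0, 255], [-0.7, 0, 0, 0.36, 0, 0, 255], [-1, 0, 0, 0.54, 0, 0, 255], [-1.4, 0, 0, 0.72, 0, 0, 255], [-1.8, 0, 0, 0.9, 0, 0, 255]]]}}

```text
time_s: 9.7
tcp_pos: [0.5614, 0.3557, 0.1165]
orientation: [0.708, 0.025, 0.705, -0.023]
wrist_force: [2.7, -6.4, 1.1]
gripper_width: 0.0128
```

>>> {"method": "drive_tool", "body": {"motion": [[[-0.3, 0, 0, 0.18, 0, 0, 255], [-0.7, 0, 0, 0.36, 0, 0, 255], [-1, 0, 0, 0.54, 0, 0, 255], [-1.4, 0, 0, 0.72, 0, 0, 255], [-1.4, 0, 0, 0.8, 0, 0, 255]]]}}

```text
time_s: 10.32
tcp_pos: [0.5614, 0.3553, 0.118]
orientation: [0.642, 0.3, 0.64, -0.297]
wrist_force: [1.3, -5.9, 5.7]
gripper_width: 0.0132
```

>>> {"method": "drive_tool", "body": {"motion": [[[0, 0, 0, 0, 0, 0, 255]]]}}

```text
time_s: 10.45
tcp_pos: [0.5614, 0.3552, 0.1181]
orientation: [0.642, 0.301, 0.64, -0.297]
wrist_force: [0.6, -2.6, 2.3]
gripper_width: 0.0133
```

Run:
```python
from h import *
go([.5605,.3560,.1140],.42)
s,_=cap("side","s3");crop(s,190,330,270,400,4.5,"s3c")
```

```text
tcp [0.5614 0.3552 0.1181] yaw 0.698 q [ 0.47  0.66  1.36  0.    1.11 -0.22] w 0.0133 F [ 0.6 -2.6  2.3] t 10.45
shift [ 4. -0. -1.] turn [ 0.278 -0.    -0.005]
```

View pics/s3c.png

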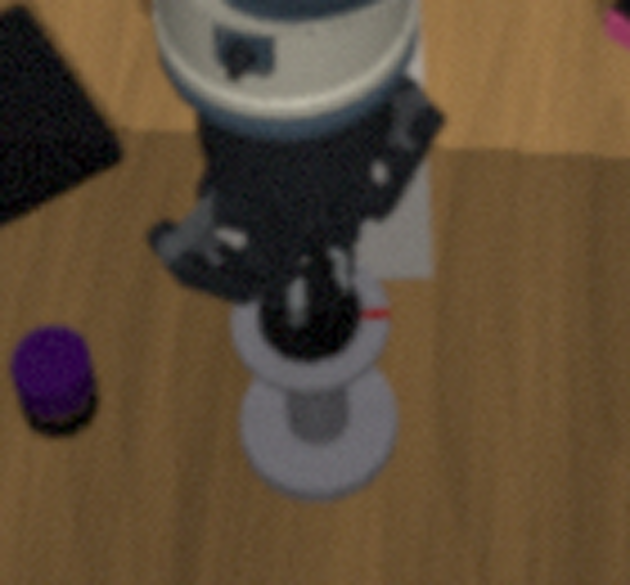

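>>> {"method": "drive_tool", "body": {"motion": [[[-0.3, 0, 0, 0.14, 0, 0, 255], [-0.6, 0, 0, 0.28, 0, 0, 255], [-0.6, 0, 0, 0.28, 0, 0, 255]]]}}

```text
time_s: 10.88
tcp_pos: [0.5613, 0.3551, 0.1187]
orientation: [0.594, 0.386, 0.593, -0.383]
wrist_force: [-0.3, -4.4, 2.9]
gripper_width: 0.0133
```

>>> {"method": "drive_tool", "body": {"motion": [[[0, 0, 0, 0, 0, 0, 0], [0, 0, 0, 0, 0, 0, 0], [0, 0, 0, 0, 0, 0, 0], [-10, 0, 0, 0, 0, 0, 0], [-60, 0, 0, 0, 0, 0, 0]]]}}

```text
time_s: 11.5
tcp_pos: [0.5596, 0.3543, 0.1772]
orientation: [0.593, 0.385, 0.594, -0.385]
wrist_force: [0.9, 0.6, 0.9]
gripper_width: 0.0849
```

Run:
```python
from h import *
go([.5605-.1,.3560-.1,.20],.42)
```

```text
tcp [0.5596 0.3543 0.1772] yaw 0.421 q [0.47 0.6  1.31 0.   1.24 0.05] w 0.0849 F [0.9 0.6 0.9] t 11.5
shift [ -23. -131.   49.] turn [ 0.001 -0.001  0.   ]
```

>>> {"method": "drive_tool", "body": {"motion": [[[-40, 0, 0, 0, 0, 0, 0], [-40, -140, 50, 0, 0, 0, 0], [-40, -140, 50, 0, 0, 0, 0], [-40, -140, 50, 0, 0, 0, 0], [-40, -140, 50, 0, 0, 0, 0]]]}}

```text
time_s: 12.12
tcp_pos: [0.4514, 0.2507, 0.2183]
orientation: [0.593, 0.385, 0.593, -0.385]
wrist_force: [0.2, -0.1, -0.6]
gripper_width: 0.0854
```

Run:
```python
from h import *
t,_=cap("top","t4");s,_=cap("side","s4");crop(t,95,255,150,235,5,"t4c");crop(s,190,330,220,380,3.7,"s4c");crop(s,235,285,315,365,12,"s4k")
go([.5815,.1557,.20],.1076)
```

```text
tcp [0.4531 0.2519 0.218 ] yaw 0.421 q [ 0.39  0.36  1.62  0.    1.16 -0.03] w 0.0855 F [ 0.7  0.2 -0.7] t 12.225
shift [ 18.  78. 140.] turn [ 0.313 -0.001 -0.001]
```

View pics/t4c.png

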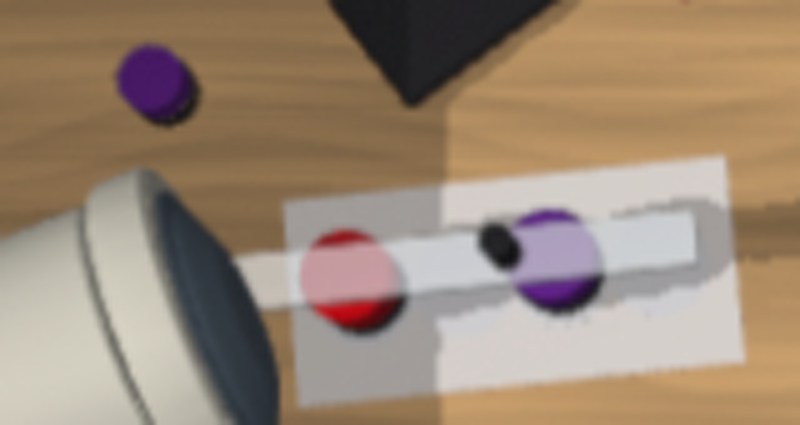

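View pics/s4k.png

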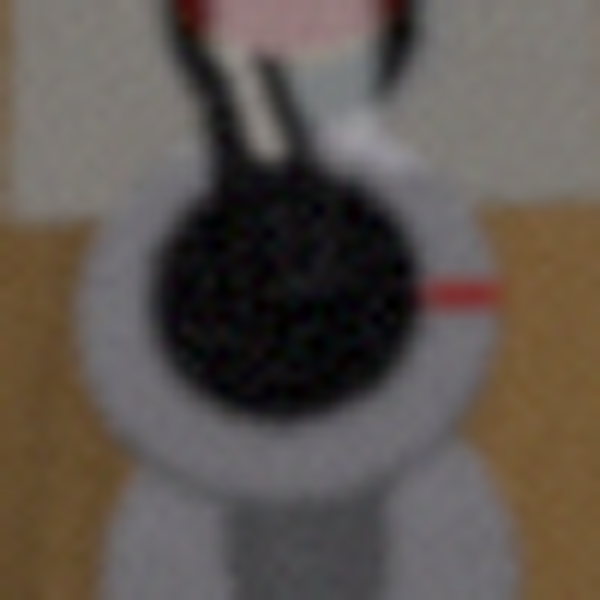

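View pics/s4c.png

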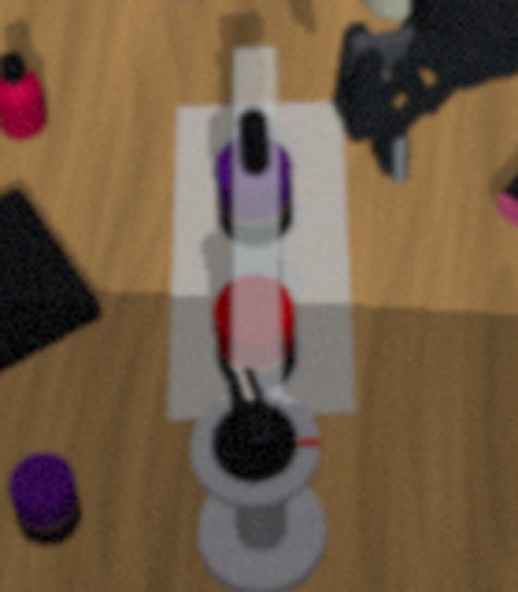

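Run:
```python
from h import *
a=plane("side",(235+237/12,315+58/12),.145);b=plane("side",(235+268/12,315+155/12),.145)
print(a,b,np.arctan2(*(a-b)[[1,0]]), np.pi+.1076-np.arctan2(*(a-b)[[1,0]]))
m=(a+b)/2-[.56,.3545,0];print(m,np.arctan2(m[1],m[0]))
# red line direction
r=plane("side",(235+460/12,315+295/12),.107);print(r,np.arctan2(r[1]-.3545,r[0]-.56))
# peg top: top px c1 (497,240)->
print(tri((95+495/5,150+238/5),(190+253/3.7,220+120/3.7)))
```

```text
[0.56721494 0.3382347  0.145     ] [0.56048049 0.35503509 0.145     ] -1.1895570163719145 4.438749669961708
[ 0.00384772 -0.00786511  0.145     ] -1.1158148490579305
[0.53124649 0.35576532 0.107     ] 3.097615280529976
(array([0.58154339, 0.15521818, 0.11867962]), np.float64(0.0011593065211765476))
```

>>> {"method": "drive_tool", "body": {"motion": [[[0, 78, 140, 0.31, 0, 0, 0], [0, 78, 140, 0.31, 0, 0, 0], [30, 78, 140, 0.31, 0, 0, 0], [30, 78, 140, 0.31, 0, 0, 0]]]}}

```text
time_s: 12.72
tcp_pos: [0.5832, 0.1547, 0.1857]
orientation: [0.526, 0.472, 0.527, -0.472]
wrist_force: [-0.3, 0.4, -0.2]
gripper_width: 0.0853
```

Run:
```python
from h import *
go([.5815,.1555,.092],.1076)
```

```text
tcp [0.5832 0.1547 0.1857] yaw 0.109 q [0.16 0.51 1.46 0.   1.18 0.05] w 0.0853 F [-0.3  0.4 -0.2] t 12.725
shift [94. -1. -1.] turn [ 0.001 -0.001  0.001]
```

>>> {"method": "drive_tool", "body": {"motion": [[[40, -1, -1, 0, 0, 0, 0], [80, -1, -1, 0, 0, 0, 0], [94, -1, -1, 0, 0, 0, 255], [94, -1, -1, 0, 0, 0, 255], [94, -1, -1, 0, 0, 0, 255]]], "force": 25}}

```text
time_s: 13.35
tcp_pos: [0.5829, 0.156, 0.0932]
orientation: [0.526, 0.472, 0.526, -0.472]
wrist_force: [0.1, 0.6, 0.4]
gripper_width: 0.0325
```

>>> {"method": "drive_tool", "body": {"motion": [[[0, 0, 0, 0, 0, 0, 255], [0, 0, 0, 0, 0, 0, 255], [0, 0, 0, 0, 0, 0, 255]]]}}

```text
time_s: 13.72
tcp_pos: [0.5834, 0.1561, 0.0941]
orientation: [0.527, 0.473, 0.526, -0.471]
wrist_force: [-2.1, -0.1, 7.5]
gripper_width: 0.0168
```

Run:
```python
from h import *
go([.5815,.1555,.092],.1076)
A=np.array([.5600,.3548]);p0,r0,o=pose()
print("radius",np.hypot(*(p0[:2]-A)))
for b in (.12,.24,.36,.48,.6):
    d=R.from_euler('z',-b).apply(np.r_[p0[:2]-A,0]);t=np.r_[A,p0[2]]+d
    print(b,(r0.inv().apply(t-p0)*1e3).round(1))
```

```text
tcp [0.5834 0.1561 0.0941] yaw 0.109 q [0.16 0.62 1.54 0.   0.98 0.05] w 0.0168 F [-2.1 -0.1  7.5] t 13.725
shift [ 2. -2.  0.] turn [ 0.001 -0.001 -0.002]
radius 0.20006042217703607
0.12 [ -0.1 -24.   -1.2]
0.24 [ -0.1 -47.6  -5.3]
0.36 [ -0.1 -70.6 -12.2]
0.48 [ -0.2 -92.6 -21.8]
0.6 [  -0.2 -113.2  -34. ]
```

>>> {"method": "drive_tool", "body": {"motion": [[[-1, -24, -1.2, 0.12, 0, 0, 255], [-1, -47.6, -5.3, 0.24, 0, 0, 255], [-1, -70.6, -12.2, 0.36, 0, 0, 255], [-1, -92.6, -21.8, 0.48, 0, 0, 255], [-1, -113.2, -34, 0.6, 0, 0, 255]]]}}

```text
time_s: 14.35
tcp_pos: [0.4668, 0.1783, 0.0946]
orientation: [0.362, 0.609, 0.362, -0.606]
wrist_force: [7.5, 14.0, -20.5]
gripper_width: 0.0169
```

```bash
cat >> h.py <<'E'
def arc(bs,A=(.56,.3548)):
    A=np.array(A);p0,r0,o=pose();v=p0[:2]-A
    print("tcp",p0.round(4),"radius",np.hypot(*v).round(4),"bar",(.1076-np.pi/2-np.arctan2(v[1],v[0])).round(3),"yaw",yaw(r0).round(3),"q",o["qpos"].round(2),"F",np.array(o["wrist_force"]).round(1),o["gripper_width"])
    for b in bs:
        d=R.from_euler('z',-b).apply(np.r_[v,0])*(.2/np.hypot(*v));t=np.r_[A,p0[2]]+d
        print(b,(r0.inv().apply(t-p0)*1e3).round(1))
E
python3 - <<'E'
from h import *
arc((.12,.24,.36,.48,.6))
E
```

```text
tcp [0.4668 0.1783 0.0946] radius 0.1996 bar 0.594 yaw -0.496 q [0.24 0.51 1.8  0.   0.82 0.74] F [  7.5  14.  -20.5] 0.016903093201232452
0.12 [ -0.  -24.   -0.8]
0.24 [ -0.1 -47.6  -4.8]
0.36 [ -0.1 -70.6 -11.7]
0.48 [ -0.1 -92.6 -21.3]
0.6 [-1.000e-01 -1.133e+02 -3.340e+01]
```

>>> {"method": "drive_tool", "body": {"motion": [[[0.5, -24, -0.8, 0.12, 0, 0, 255], [0.5, -47.6, -4.8, 0.24, 0, 0, 255], [0.5, -70.6, -11.7, 0.36, 0, 0, 255], [0.5, -92.6, -21.3, 0.48, 0, 0, 255], [0.5, -113.3, -33.4, 0.6, 0, 0, 255]]]}}

```text
time_s: 14.98
tcp_pos: [0.3834, 0.2625, 0.0944]
orientation: [0.164, 0.689, 0.166, -0.686]
wrist_force: [9.0, 4.2, -8.5]
gripper_width: 0.0167
```

Run:
```python
from h import *
arc((.12,.24,.36))
```

```text
tcp [0.3834 0.2625 0.0944] radius 0.1993 bar 1.197 yaw -1.1 q [0.47 0.48 1.89 0.   0.77 1.57] F [ 9.   4.2 -8.5] 0.01667720936000422
0.12 [  0.  -23.9  -0.5]
0.24 [  0.1 -47.6  -4.5]
0.36 [  0.1 -70.6 -11.4]
```

Go to about 1.56–1.58, then check.

>>> {"method": "drive_tool", "body": {"motion": [[[0, -23.9, -0.5, 0.12, 0, 0, 255], [0, -47.6, -4.5, 0.24, 0, 0, 255], [0, -70.6, -11.4, 0.36, 0, 0, 255], [0, -70.6, -11.4, 0.36, 0, 0, 255]]]}}

```text
time_s: 15.48
tcp_pos: [0.3619, 0.3322, 0.0944]
orientation: [0.038, 0.708, 0.04, -0.704]
wrist_force: [6.1, 1.0, -10.0]
gripper_width: 0.017
```

>>> {"method": "drive_tool", "body": {"motion": [[[0, 0, 0, 0, 0, 0, 255], [0, 0, 0, 0, 0, 0, 0], [0, 0, 0, 0, 0, 0, 0], [0, 0, 0, 0, 0, 0, 0], [-10, 0, 0, 0, 0, 0, 0]]]}}

```text
time_s: 16.1
tcp_pos: [0.3616, 0.3319, 0.1045]
orientation: [0.038, 0.708, 0.04, -0.704]
wrist_force: [-0.0, 0.1, 1.2]
gripper_width: 0.0852
```

>>> {"method": "drive_tool", "body": {"motion": [[[-50, 0, 0, 0, 0, 0, 0], [-110, 0, 0, 0, 0, 0, 0], [-130, 0, 0, 0, 0, 0, 0], [-130, 0, 0, 0, 0, 0, 0]]]}}

```text
time_s: 16.6
tcp_pos: [0.3615, 0.3319, 0.2365]
orientation: [0.037, 0.709, 0.041, -0.703]
wrist_force: [0.8, 0.0, -0.8]
gripper_width: 0.0855
```

Run:
```python
from h import *
arc(())
t,_=cap("top","t5");s,_=cap("side","s5")
```

```text
tcp [0.3615 0.3319 0.2365] radius 0.1998 bar 1.563 yaw -1.46 q [ 0.62  0.3   1.67 -0.    1.17  2.08] F [ 0.8  0.  -0.8] 0.0854768482260805
```

View pics/t5.png

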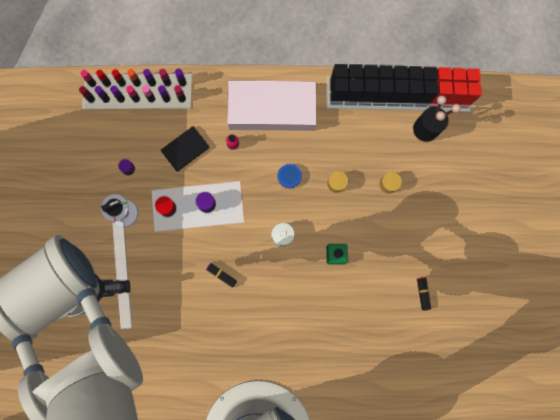

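View pics/s5.png

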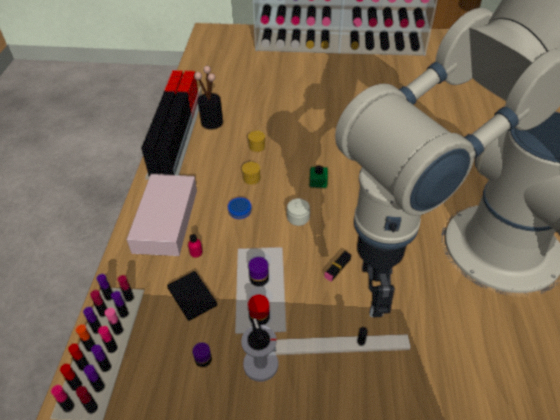

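Run:
```python
from h import *
t=cv2.imread("pics/top0.png") if 0 else cv2.imread("pics/t5.png");s=cv2.imread("pics/s5.png")
H={"top":cv2.cvtColor(t,cv2.COLOR_BGR2HSV),"side":cv2.cvtColor(s,cv2.COLOR_BGR2HSV)}
def blob(n,rs,x0,x1,y0,y1):
    k=sum(cv2.inRange(H[n],a,b) for a,b in rs);z=np.zeros_like(k);z[y0:y1,x0:x1]=k[y0:y1,x0:x1]
    c=max(cv2.findContours(z,0,2)[0],key=cv2.contourArea);return cv2.minEnclosingCircle(c),cv2.boundingRect(c),c
red=[((0,150,80),(8,255,255)),((172,150,80),(180,255,255))];vio=[((125,100,40),(150,255,255))]
for nm,rs,b,h in(("red",red,(150,185,190,222),.056),("violet",vio,(190,222,188,216),.056),("decoy",vio,(115,138,155,178),.045)):
    c,r,cc=blob("top",rs,*b);p=plane("top",c[0],h);e=plane("top",(c[0][0]+c[1],c[0][1]),h);print(nm,c,r,p.round(4),"diam",2*abs(e-p)[1])
    # extreme depths
A=np.array([.56,.3548]);d=np.array([.1074,-.9942])
for m in(.115,.167,.219,.271):print(m,A+m*d)
crop(t,105,225,150,230,6,"t5c")
# jar and bottle via side view
for nm,rs,b,h in(("jar",[((0,0,140),(180,70,255))],(284,312,198,226),.048),("green",[((60,100,40),(88,255,255))],(306,332,165,190),.056)):
    c,r,_=blob("side",rs,*b);print(nm,c,r)
crop(s,270,340,155,235,7,"s5g")
```

```text
red ((164.20213317871094, 205.47872924804688), 9.554740905761719) (155, 196, 19, 20) [0.5724 0.2388 0.056 ] diam 0.048598814187943484
violet ((205.10000610351562, 201.3000030517578), 9.741756439208984) (196, 192, 19, 20) [0.5839 0.1354 0.056 ] diam 0.04919874998146487
decoy ((125.61235809326172, 166.14044189453125), 7.320333957672119) (119, 159, 14, 15) [0.6765 0.3456 0.045 ] diam 0.03851656823416094
0.115 [0.572351 0.240467]
0.167 [0.5779358 0.1887686]
0.219 [0.5835206 0.1370702]
0.271 [0.5891054 0.0853718]
jar ((297.7727355957031, 211.59091186523438), 13.465231895446777) (288, 199, 21, 27)
green ((318.0940856933594, 176.58856201171875), 11.673440933227539) (310, 168, 17, 19)
```

View pics/t5c.png

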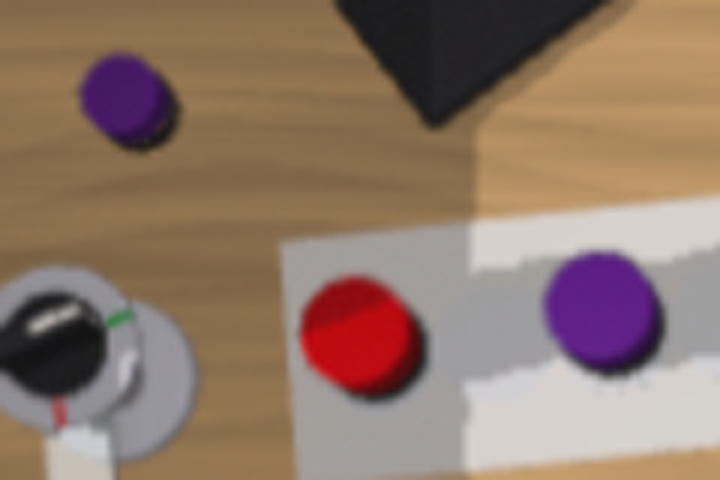

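View pics/s5g.png

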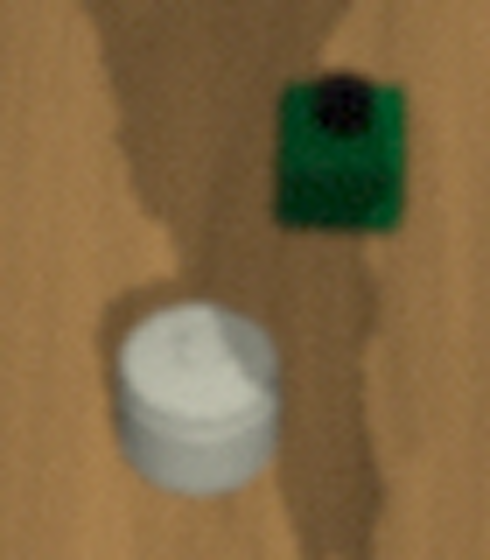

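Run:
```python
from h import *
a=plane("side",(270+340/7,155+228/7),0);print("green ctr",a-[0,.026,0])
a=plane("side",(270+199/7,155+493/7),0);print("jar ctr",a-[0,.03,0])
for h in (.035,.056):print(plane("top",(336.7,253.8),h))
arc(())
go([.572,.239,.20],0)
go([.572,.239,.20],-np.pi)
```

```text
green ctr [ 0.45399377 -0.20351789  0.        ]
jar ctr [ 0.5022088  -0.06407535  0.        ]
[ 0.45525741 -0.19838154  0.035     ]
[ 0.45377106 -0.19556729  0.056     ]
tcp [0.3606 0.3312 0.2342] radius 0.2008 bar 1.561 yaw -1.46 q [ 0.62  0.3   1.67 -0.    1.17  2.08] F [ 0.3 -0.8 -0.9] 0.08552487070804209
tcp [0.3606 0.3312 0.2342] yaw -1.46 q [ 0.62  0.3   1.67 -0.    1.17  2.08] w 0.0855 F [ 0.3 -0.8 -0.9] t 16.7
shift [  35.  115. -200.] turn [-1.46  -0.006 -0.002]
tcp [0.3606 0.3312 0.2342] yaw -1.46 q [ 0.62  0.3   1.67 -0.    1.17  2.08] w 0.0855 F [ 0.3 -0.8 -0.9] t 16.7
shift [  35.  115. -200.] turn [ 1.681 -0.002  0.006]
```

>>> {"method": "drive_tool", "body": {"motion": [[[10, 115, -200, -1.46, 0, 0, 0], [10, 115, -200, -1.46, 0, 0, 0], [10, 115, -200, -1.46, 0, 0, 0], [10, 115, -200, -1.46, 0, 0, 0], [20, 115, -200, -1.46, 0, 0, 0]]]}}

```text
time_s: 17.32
tcp_pos: [0.575, 0.2369, 0.213]
orientation: [0.344, 0.619, 0.344, -0.616]
wrist_force: [-0.8, 0.2, -0.7]
gripper_width: 0.0854
```

>>> {"method": "drive_tool", "body": {"motion": [[[10, 0, 0, -0.52, 0, 0, 0], [10, 0, 0, -0.52, 0, 0, 0], [10, 0, 0, -0.52, 0, 0, 0], [10, 0, 0, -0.52, 0, 0, 0]]]}}

```text
time_s: 17.82
tcp_pos: [0.5744, 0.2367, 0.2016]
orientation: [0.491, 0.509, 0.491, -0.508]
wrist_force: [-0.4, 1.0, -0.1]
gripper_width: 0.0854
```

Run:
```python
from h import *
go([.5725,.2395,.012],0.0)
```

```text
tcp [0.5744 0.2367 0.2016] yaw -0.034 q [0.29 0.52 1.39 0.   1.23 0.33] w 0.0854 F [-0.4  1.  -0.1] t 17.825
shift [190.  -2.  -2.] turn [-0.034 -0.002 -0.002]
```

>>> {"method": "drive_tool", "body": {"motion": [[[40, -2, -2, -0.03, 0, 0, 0], [100, -2, -2, -0.03, 0, 0, 0], [150, -2, -2, -0.03, 0, 0, 0], [189, -2, -2, -0.03, 0, 0, 0], [189, -2, -2, -0.03, 0, 0, 0]]]}}

```text
time_s: 18.45
tcp_pos: [0.5706, 0.2384, 0.0097]
orientation: [-0.497, -0.501, -0.499, 0.503]
wrist_force: [0.1, -0.4, 0.5]
gripper_width: 0.0853
```

>>> {"method": "drive_tool", "body": {"motion": [[[0, 0, 0, 0, 0, 0, 255], [0, 0, 0, 0, 0, 0, 255], [0, 0, 0, 0, 0, 0, 255], [0, 0, 0, 0, 0, 0, 255], [0, 0, 0, 0, 0, 0, 255]]], "force": 30}}

```text
time_s: 19.08
tcp_pos: [0.5717, 0.2387, 0.0114]
orientation: [-0.498, -0.502, -0.499, 0.502]
wrist_force: [-0.2, -0.0, 5.3]
gripper_width: 0.0477
```

Run:
```python
from h import *
go([.5725,.2395,.012],0.0)
go([.504,.018,.10],0.0)
```

```text
tcp [0.5717 0.2387 0.0114] yaw -0.008 q [0.3  0.76 1.55 0.   0.84 0.31] w 0.0477 F [-0.2 -0.   5.3] t 19.075
shift [-1.  1. -1.] turn [-0.008 -0.001  0.001]
tcp [0.5717 0.2387 0.0114] yaw -0.008 q [0.3  0.76 1.55 0.   0.84 0.31] w 0.0477 F [-0.2 -0.   5.3] t 19.075
shift [-89. -66. 221.] turn [-0.008 -0.001  0.001]
```

>>> {"method": "drive_tool", "body": {"motion": [[[-40, 0, 0, 0, 0, 0, 255], [-89, 0, 0, 0, 0, 0, 255], [-89, -20, 60, 0, 0, 0, 255], [-89, -40, 120, 0, 0, 0, 255], [-89, -66, 180, 0, 0, 0, 255]]]}}

```text
time_s: 19.7
tcp_pos: [0.506, 0.0616, 0.1016]
orientation: [0.498, 0.502, 0.498, -0.501]
wrist_force: [1.1, -1.1, -1.1]
gripper_width: 0.0473
```

Run:
```python
from h import *
go([.504,.018,.0125],0.0)
```

```text
tcp [0.506  0.0616 0.1016] yaw -0.008 q [0.   0.51 1.77 0.   0.86 0.01] w 0.0473 F [ 1.1 -1.1 -1.1] t 19.7
shift [89. -2. 44.] turn [-0.008 -0.001 -0.001]
```

>>> {"method": "drive_tool", "body": {"motion": [[[0, -2, 44, 0, 0, 0, 255], [20, -2, 44, 0, 0, 0, 255], [55, -2, 44, 0, 0, 0, 255], [80, -2, 44, 0, 0, 0, 255], [88, -2, 44, 0, 0, 0, 255]]]}}

```text
time_s: 20.32
tcp_pos: [0.5036, 0.0177, 0.0133]
orientation: [0.498, 0.502, 0.498, -0.502]
wrist_force: [0.5, -0.3, -0.9]
gripper_width: 0.0472
```

>>> {"method": "drive_tool", "body": {"motion": [[[0, 0, 0, 0, 0, 0, 255], [0, 0, 0, 0, 0, 0, 255]]]}}

```text
time_s: 20.58
tcp_pos: [0.5042, 0.0177, 0.0144]
orientation: [0.498, 0.503, 0.498, -0.501]
wrist_force: [-0.5, 1.0, -1.7]
gripper_width: 0.0472
```

Run:
```python
from h import *
go([.504,.018,.0115],0.0)
s,_=cap("side","s6");crop(s,230,350,180,280,5,"s6c")
```

```text
tcp [0.5042 0.0177 0.0144] yaw -0.008 q [-0.08  0.66  1.84  0.    0.64 -0.08] w 0.0472 F [-0.5  1.  -1.7] t 20.575
shift [ 3. -0. -0.] turn [-0.008 -0.001 -0.003]
```

View pics/s6c.png

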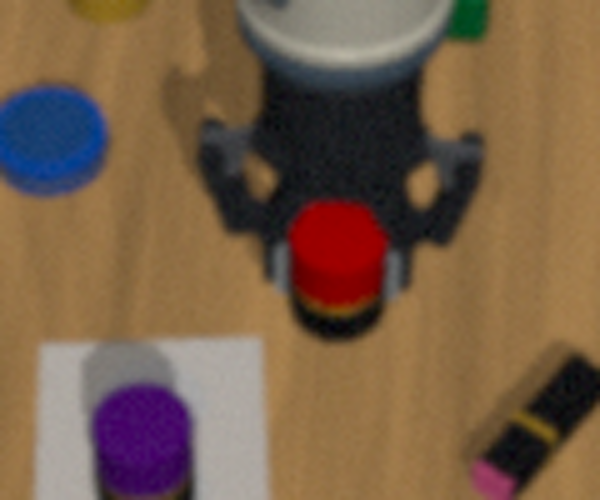

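>>> {"method": "drive_tool", "body": {"motion": [[[2, 0, 0, 0, 0, 0, 255], [3, 0, 0, 0, 0, 0, 255], [3, 0, 0, 0, 0, 0, 255]]]}}

```text
time_s: 21.0
tcp_pos: [0.5045, 0.0177, 0.0115]
orientation: [0.499, 0.503, 0.497, -0.501]
wrist_force: [0.5, 0.6, 2.5]
gripper_width: 0.0472
```

>>> {"method": "drive_tool", "body": {"motion": [[[0, 0, 0, 0, 0, 0, 0], [0, 0, 0, 0, 0, 0, 0], [0, 0, 0, 0, 0, 0, 0], [-20, 0, 0, 0, 0, 0, 0], [-80, 0, 0, 0, 0, 0, 0]]]}}

```text
time_s: 21.62
tcp_pos: [0.5027, 0.0177, 0.0905]
orientation: [-0.497, -0.502, -0.499, 0.502]
wrist_force: [0.5, -0.5, 0.5]
gripper_width: 0.0855
```

>>> {"method": "drive_tool", "body": {"motion": [[[-60, 0, 0, 0, 0, 0, 0], [-80, -20, 0, 0, 0, 0, 0], [-80, -40, 0, 0, 0, 0, 0]]]}}

```text
time_s: 22.0
tcp_pos: [0.4633, 0.0179, 0.1722]
orientation: [0.498, 0.503, 0.498, -0.501]
wrist_force: [-0.3, -0.1, 0.6]
gripper_width: 0.0854
```

Run:
```python
from h import *
go([.5836,.1365,.17],0.0)
s,_=cap("side","s7")
t,_=cap("top","t7")
```

```text
tcp [0.4633 0.0179 0.1722] yaw -0.008 q [-0.09  0.35  1.81  0.    0.99 -0.08] w 0.0854 F [-0.3 -0.1  0.6] t 22.0
shift [   3.  119. -120.] turn [-0.008 -0.001 -0.001]
```

View pics/s7.png

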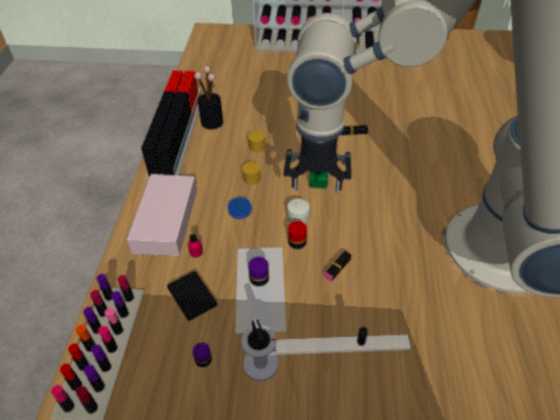

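View pics/t7.png

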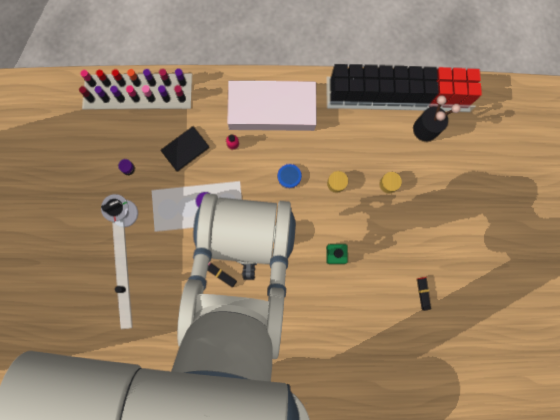

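>>> {"method": "drive_tool", "body": {"motion": [[[0, 60, -60, 0, 0, 0, 0], [0, 119, -120, 0, 0, 0, 0], [0, 119, -120, 0, 0, 0, 0], [30, 119, -120, 0, 0, 0, 0], [30, 119, -120, 0, 0, 0, 0]]]}}

```text
time_s: 22.72
tcp_pos: [0.5799, 0.1373, 0.1385]
orientation: [-0.496, -0.5, -0.5, 0.504]
wrist_force: [-0.6, -0.5, 0.7]
gripper_width: 0.0851
```

Run:
```python
from h import *
go([.5836,.1360,.0115],0.0)
s,_=cap("side","s8");crop(s,210,330,210,310,5,"s8c")
```

```text
tcp [0.5799 0.1373 0.1385] yaw -0.008 q [0.13 0.56 1.52 0.   1.07 0.14] w 0.0851 F [-0.6 -0.5  0.7] t 22.725
shift [127.   5.   1.] turn [-0.008 -0.     0.007]
```

View pics/s8c.png

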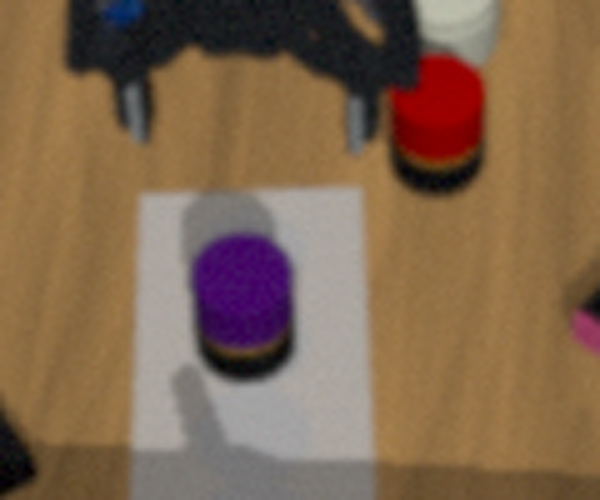

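>>> {"method": "drive_tool", "body": {"motion": [[[10, 4, 1, 0, 0, 0, 0], [50, 4, 1, 0, 0, 0, 0], [90, 4, 1, 0, 0, 0, 0], [126, 4, 1, 0, 0, 0, 0], [126, 4, 1, 0, 0, 0, 0]]]}}

```text
time_s: 23.4
tcp_pos: [0.5826, 0.1355, 0.0122]
orientation: [-0.496, -0.5, -0.5, 0.504]
wrist_force: [-0.8, -0.9, 0.1]
gripper_width: 0.0856
```

>>> {"method": "drive_tool", "body": {"motion": [[[0, 0, 0, 0, 0, 0, 255], [0, 0, 0, 0, 0, 0, 255], [0, 0, 0, 0, 0, 0, 255], [0, 0, 0, 0, 0, 0, 255], [0, 0, 0, 0, 0, 0, 255]]], "force": 30}}

```text
time_s: 24.02
tcp_pos: [0.5838, 0.1356, 0.014]
orientation: [-0.496, -0.501, -0.499, 0.504]
wrist_force: [0.2, -1.4, 8.8]
gripper_width: 0.0473
```

Run:
```python
from h import *
go([.4545,-.274,.14],0.0)
```

```text
tcp [0.5838 0.1356 0.014 ] yaw -0.009 q [0.13 0.74 1.59 0.   0.82 0.14] w 0.0473 F [ 0.2 -1.4  8.8] t 24.025
shift [-125. -126.  411.] turn [-0.009 -0.     0.006]
```

>>> {"method": "drive_tool", "body": {"motion": [[[-60, 0, 0, 0, 0, 0, 255], [-115, 0, 0, 0, 0, 0, 255], [-125, -20, 60, 0, 0, 0, 255], [-125, -38, 120, 0, 0, 0, 255], [-125, -55, 180, 0, 0, 0, 255]]]}}

```text
time_s: 24.65
tcp_pos: [0.528, -0.0441, 0.1406]
orientation: [-0.497, -0.501, -0.499, 0.503]
wrist_force: [0.5, -1.0, -0.2]
gripper_width: 0.0475
```

Run:
```python
from h import *
go([.4545,-.274,.14],0.0)
```

```text
tcp [ 0.528  -0.0441  0.1406] yaw -0.008 q [-0.2   0.48  1.68 -0.    0.99 -0.19] w 0.0475 F [ 0.5 -1.  -0.2] t 24.65
shift [  1. -72. 230.] turn [-0.008  0.     0.004]
```

>>> {"method": "drive_tool", "body": {"motion": [[[0, -18, 60, 0, 0, 0, 255], [0, -36, 120, 0, 0, 0, 255], [0, -54, 180, 0, 0, 0, 255], [0, -72, 230, 0, 0, 0, 255], [0, -72, 230, 0, 0, 0, 255]]]}}

```text
time_s: 25.28
tcp_pos: [0.4532, -0.277, 0.1418]
orientation: [-0.497, -0.502, -0.497, 0.504]
wrist_force: [0.3, 1.5, -1.5]
gripper_width: 0.0473
```

Run:
```python
from h import *
go([.4545,-.274,.0145],0.0)
s,_=cap("side","s9");crop(s,240,400,80,220,4,"s9c")
```

```text
tcp [ 0.4532 -0.277   0.1418] yaw -0.012 q [-0.66  0.47  1.68 -0.    0.99 -0.65] w 0.0473 F [ 0.3  1.5 -1.5] t 25.275
shift [127.   2.  -3.] turn [-0.012  0.002  0.002]
```

View pics/s9c.png

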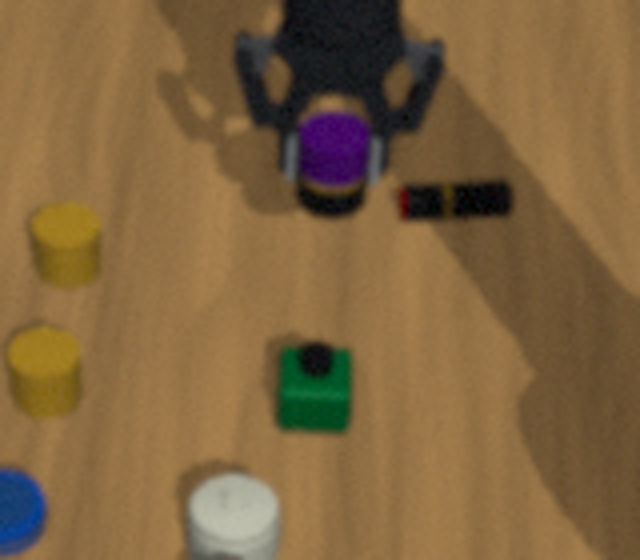

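>>> {"method": "drive_tool", "body": {"motion": [[[30, 2, -3, 0, 0, 0, 255], [70, 2, -3, 0, 0, 0, 255], [105, 2, -3, 0, 0, 0, 255], [124, 2, -3, 0, 0, 0, 255], [125, 2, -3, 0, 0, 0, 255]]]}}

```text
time_s: 25.95
tcp_pos: [0.4553, -0.2708, 0.0161]
orientation: [-0.496, -0.502, -0.499, 0.503]
wrist_force: [0.6, 0.0, -1.3]
gripper_width: 0.0471
```

>>> {"method": "drive_tool", "body": {"motion": [[[1, 0, 0, 0, 0, 0, 255], [1, 0, 0, 0, 0, 0, 255]]]}}

```text
time_s: 26.2
tcp_pos: [0.4559, -0.2707, 0.0161]
orientation: [-0.497, -0.501, -0.498, 0.503]
wrist_force: [0.0, 0.6, -1.7]
gripper_width: 0.0474
```

>>> {"method": "drive_tool", "body": {"motion": [[[2, 0, 0, 0, 0, 0, 255], [2.5, 0, 0, 0, 0, 0, 255], [2.5, 0, 0, 0, 0, 0, 255]]]}}

```text
time_s: 26.58
tcp_pos: [0.4561, -0.2709, 0.014]
orientation: [-0.497, -0.502, -0.498, 0.503]
wrist_force: [0.3, 1.0, 6.9]
gripper_width: 0.0475
```

>>> {"method": "drive_tool", "body": {"motion": [[[0, 0, 0, 0, 0, 0, 0], [0, 0, 0, 0, 0, 0, 0], [0, 0, 0, 0, 0, 0, 0], [-20, 0, 0, 0, 0, 0, 0], [-80, 0, 0, 0, 0, 0, 0]]]}}

```text
time_s: 27.2
tcp_pos: [0.455, -0.27, 0.0929]
orientation: [-0.495, -0.501, -0.5, 0.503]
wrist_force: [0.6, -1.1, 0.7]
gripper_width: 0.0853
```

>>> {"method": "drive_tool", "body": {"motion": [[[-60, 0, 0, 0, 0, 0, 0], [-120, 0, 0, 0, 0, 0, 0], [-120, 0, -60, 0, 0, 0, 0], [-120, 0, -120, 0, 0, 0, 0], [-120, 0, -180, 0, 0, 0, 0]]]}}

```text
time_s: 27.82
tcp_pos: [0.4572, -0.0886, 0.2135]
orientation: [-0.495, -0.502, -0.499, 0.503]
wrist_force: [2.6, 0.1, 0.4]
gripper_width: 0.0856
```

Run:
```python
from h import *
go([.361,.331,.2],-1.46)
s,_=cap("side","s10")
t,_=cap("top","t10")
```

```text
tcp [ 0.4572 -0.0886  0.2135] yaw -0.01 q [-0.32  0.3   1.74  0.    1.11 -0.31] w 0.0856 F [2.6 0.1 0.4] t 27.825
shift [  15. -100. -419.] turn [1.45  0.002 0.006]
```

View pics/s10.png

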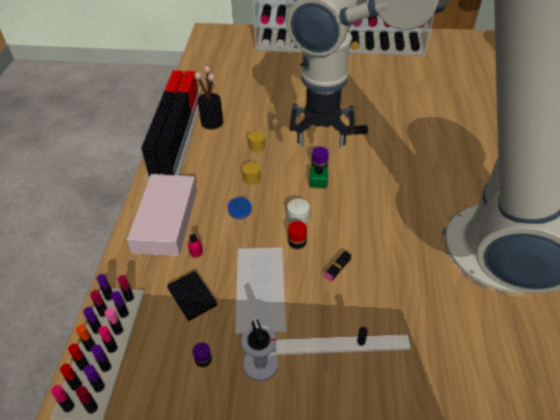

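View pics/t10.png

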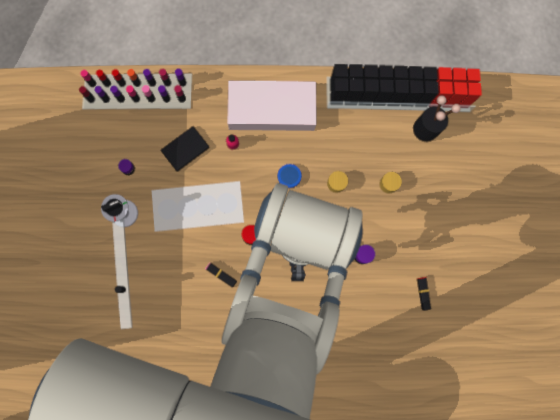

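>>> {"method": "drive_tool", "body": {"motion": [[[0, -100, -419, 1.45, 0, 0, 0], [0, -100, -419, 1.45, 0, 0, 0], [0, -100, -419, 1.45, 0, 0, 0], [0, -100, -419, 1.45, 0, 0, 0], [0, -100, -419, 1.45, 0, 0, 0]]]}}

```text
time_s: 28.55
tcp_pos: [0.4018, 0.1596, 0.2147]
orientation: [-0.271, -0.65, -0.275, 0.654]
wrist_force: [0.9, -0.7, -0.3]
gripper_width: 0.0853
```

Run:
```python
from h import *
go([.361,.331,.2],-1.46)
```

```text
tcp [0.4018 0.1596 0.2147] yaw -0.778 q [0.24 0.25 1.81 0.   1.09 1.01] w 0.0853 F [ 0.9 -0.7 -0.3] t 28.55
shift [  16. -149.  -94.] turn [0.682 0.005 0.006]
```

>>> {"method": "drive_tool", "body": {"motion": [[[0, -149, -94, 0.68, 0, 0, 0], [0, -149, -94, 0.68, 0, 0, 0], [0, -149, -94, 0.68, 0, 0, 0], [0, -149, -94, 0.68, 0, 0, 0], [0, -149, -94, 0.68, 0, 0, 0]]]}}

```text
time_s: 29.18
tcp_pos: [0.3613, 0.3325, 0.2153]
orientation: [-0.038, -0.704, -0.041, 0.708]
wrist_force: [0.6, 0.2, -0.0]
gripper_width: 0.0856
```

```bash
cat > chk.py <<'E'
from h import *
import sys
n=sys.argv[1]
t,_=cap("top","t"+n);s,_=cap("side","s"+n)
Hh=cv2.cvtColor(t,cv2.COLOR_BGR2HSV)
def blob(rs,x0,x1,y0,y1):
    k=sum(cv2.inRange(Hh,a,b) for a,b in rs);z=np.zeros_like(k);z[y0:y1,x0:x1]=k[y0:y1,x0:x1]
    c=max(cv2.findContours(z,0,2)[0],key=cv2.contourArea);return cv2.minEnclosingCircle(c)
red=[((0,150,80),(8,255,255)),((172,150,80),(180,255,255))];vio=[((125,100,40),(150,255,255))]
Q={}
for nm,rs,b,h in(("red",red,(235,272,220,250),.056),("violet",vio,(350,385,240,272),.056),("jar",[((0,0,170),(180,60,255))],(265,300,215,250),.048),
 ("green",[((65,100,40),(85,255,255))],(320,355,240,270),.045)):
    c=blob(rs,*b);Q[nm]=plane("top",c[0],h);print(nm,np.round(c[0],1),round(c[1],1),Q[nm].round(4))
print("red-jar",(Q["red"]-Q["jar"])[:2].round(4),"violet-green",(Q["violet"]-Q["green"])[:2].round(4))
E
python3 - <<'E'
from h import *
arc(())
go([.361,.331,.0935],-1.46)
E
python3 chk.py 11
```

```text
tcp [0.3613 0.3325 0.2153] radius 0.2 bar 1.567 yaw -1.459 q [0.62 0.33 1.69 0.01 1.13 2.07] F [ 0.6  0.2 -0. ] 0.08560639255137786
tcp [0.3613 0.3325 0.2153] yaw -1.459 q [0.62 0.33 1.69 0.01 1.13 2.07] w 0.0856 F [ 0.6  0.2 -0. ] t 29.175
shift [122.   2.  -0.] turn [0.001 0.006 0.004]
red [250.5 234.2] 9.8 [0.5015 0.0199 0.056 ]
violet [364.4 254.1] 9.8 [ 0.4533 -0.2654  0.056 ]
jar [282.1 233. ] 11.3 [ 0.506  -0.0592  0.048 ]
green [336.9 253.6] 12.4 [ 0.4551 -0.1976  0.045 ]
red-jar [-0.0045  0.0791] violet-green [-0.0017 -0.0678]
```

View pics/t11.png

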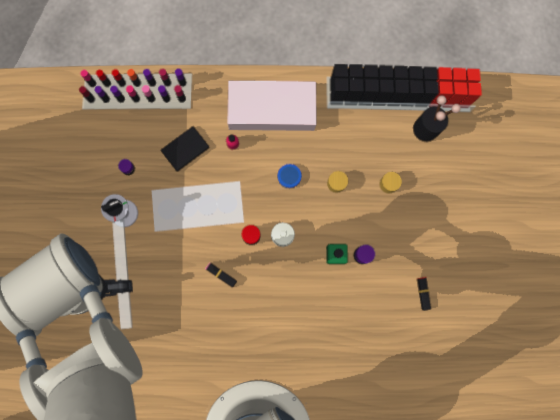

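View pics/s11.png

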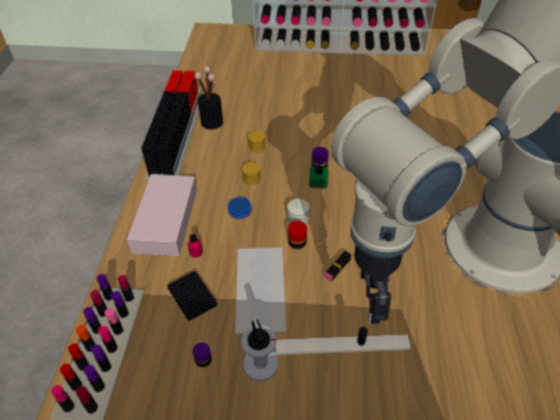

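>>> {"method": "drive_tool", "body": {"motion": [[[40, 1, 0, 0, 0, 0, 0], [80, 1, 0, 0, 0, 0, 0], [121, 1, 0, 0, 0, 0, 0], [121, 1, 0, 0, 0, 0, 255], [121, 1, 0, 0, 0, 0, 255]]], "force": 25}}

```text
time_s: 29.9
tcp_pos: [0.3615, 0.3306, 0.0955]
orientation: [-0.039, -0.704, -0.041, 0.708]
wrist_force: [0.4, 0.8, 0.0]
gripper_width: 0.0515
```

>>> {"method": "drive_tool", "body": {"motion": [[[0, 0, 0, 0, 0, 0, 255], [0, 0, 0, 0, 0, 0, 255], [0, 0, 0, 0, 0, 0, 255], [0, 0, 0, 0, 0, 0, 255]]]}}

```text
time_s: 30.4
tcp_pos: [0.3623, 0.3311, 0.0968]
orientation: [-0.038, -0.705, -0.042, 0.707]
wrist_force: [0.6, -0.9, 12.0]
gripper_width: 0.0169
```

Run:
```python
from h import *
arc((-.12,-.24,-.36,-.48,-.6))
```

```text
tcp [0.3623 0.3311 0.0968] radius 0.1991 bar 1.559 yaw -1.457 q [0.61 0.5  1.82 0.01 0.82 2.07] F [ 0.6 -0.9 12. ] 0.016945157764281325
-0.12 [-0.1 23.9 -0.7]
-0.24 [-0.3 47.5 -5.1]
-0.36 [ -0.4  70.4 -12.3]
-0.48 [ -0.5  92.2 -22.2]
-0.6 [ -0.7 112.7 -34.7]
```

>>> {"method": "drive_tool", "body": {"motion": [[[0, 23.9, -0.7, -0.12, 0, 0, 255], [0, 47.5, -5.1, -0.24, 0, 0, 255], [0, 70.4, -12.3, -0.36, 0, 0, 255], [0, 92.2, -22.2, -0.48, 0, 0, 255], [0, 112.7, -34.7, -0.6, 0, 0, 255]]]}}

```text
time_s: 31.02
tcp_pos: [0.4109, 0.2229, 0.097]
orientation: [0.246, 0.662, 0.25, -0.662]
wrist_force: [5.9, 7.3, 0.7]
gripper_width: 0.0171
```

Run:
```python
from h import *
arc((-.12,-.24,-.36,-.48,-.6))
```

```text
tcp [0.4109 0.2229 0.097 ] radius 0.1991 bar 0.954 yaw -0.853 q [0.36 0.48 1.88 0.01 0.79 1.21] F [5.9 7.3 0.7] 0.01710464966479141
-0.12 [-0.1 23.9 -0.7]
-0.24 [-0.2 47.5 -5.1]
-0.36 [ -0.3  70.4 -12.3]
-0.48 [ -0.4  92.2 -22.3]
-0.6 [ -0.5 112.7 -34.7]
```

>>> {"method": "drive_tool", "body": {"motion": [[[0, 23.9, -0.7, -0.12, 0, 0, 255], [0, 47.5, -5.1, -0.24, 0, 0, 255], [0, 70.4, -12.3, -0.36, 0, 0, 255], [0, 92.2, -22.2, -0.48, 0, 0, 255], [0, 112.7, -34.7, -0.6, 0, 0, 255]]]}}

```text
time_s: 31.65
tcp_pos: [0.5124, 0.1611, 0.0971]
orientation: [0.432, 0.56, 0.436, -0.557]
wrist_force: [2.6, 16.4, -4.8]
gripper_width: 0.017
```

Run:
```python
from h import *
arc((-.12,-.24,-.34,-.36))
```

```text
tcp [0.5124 0.1611 0.0971] radius 0.1995 bar 0.349 yaw -0.25 q [0.19 0.55 1.71 0.01 0.89 0.43] F [ 2.6 16.4 -4.8] 0.016969669635866
-0.12 [-0.  23.9 -1.1]
-0.24 [-0.1 47.5 -5.6]
-0.34 [ -0.   66.6 -11.5]
-0.36 [ -0.   70.3 -12.9]
```

>>> {"method": "drive_tool", "body": {"motion": [[[0, 23.9, -1.1, -0.12, 0, 0, 255], [0, 47.5, -5.6, -0.24, 0, 0, 255], [0, 67, -11.6, -0.34, 0, 0, 255], [0, 67.5, -11.8, -0.345, 0, 0, 255]]]}}

```text
time_s: 32.15
tcp_pos: [0.5818, 0.1564, 0.0971]
orientation: [0.522, 0.477, 0.525, -0.473]
wrist_force: [-0.2, 5.0, -3.1]
gripper_width: 0.0168
```

>>> {"method": "drive_tool", "body": {"motion": [[[0, 0, 0, 0, 0, 0, 255], [0, 0, 0, 0, 0, 0, 0], [0, 0, 0, 0, 0, 0, 0], [0, 0, 0, 0, 0, 0, 0], [-10, 0, 0, 0, 0, 0, 0]]]}}

```text
time_s: 32.78
tcp_pos: [0.5813, 0.1562, 0.107]
orientation: [0.522, 0.477, 0.526, -0.473]
wrist_force: [-0.3, 0.7, -0.1]
gripper_width: 0.0853
```

>>> {"method": "drive_tool", "body": {"motion": [[[-50, 0, 0, 0, 0, 0, 0], [-100, 0, 0, 0, 0, 0, 0], [-120, -60, 0, 0, 0, 0, 0], [-120, -120, 0, 0, 0, 0, 0], [-120, -150, 0, 0, 0, 0, 0]]]}}

```text
time_s: 33.4
tcp_pos: [0.4292, 0.1404, 0.2279]
orientation: [0.522, 0.477, 0.526, -0.473]
wrist_force: [1.0, 0.5, -0.1]
gripper_width: 0.0854
```

```bash
python3 chk.py 12
python3 - <<'E'
from h import *
arc(())
t=cv2.imread("pics/t12.png");s=cv2.imread("pics/s12.png");crop(s,235,285,315,365,12,"s12k")
E
```

```text
red [250.5 234.2] 9.8 [0.5016 0.02   0.056 ]
violet [364.5 254.5] 10.1 [ 0.4523 -0.2657  0.056 ]
jar [281.9 233.6] 11.6 [ 0.5043 -0.0588  0.048 ]
green [336.9 253.6] 12.4 [ 0.4551 -0.1976  0.045 ]
red-jar [-0.0028  0.0788] violet-green [-0.0028 -0.0681]
tcp [0.4291 0.1405 0.2279] radius 0.2511 bar 0.656 yaw 0.098 q [0.18 0.25 1.76 0.01 1.13 0.08] F [ 0.1  0.3 -0.3] 0.08538454502816374
```

View pics/t12.png

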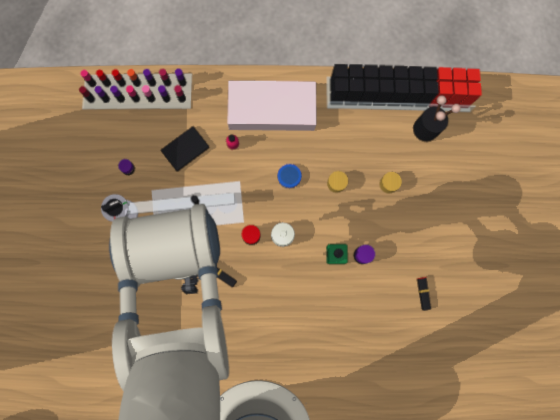

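View pics/s12.png

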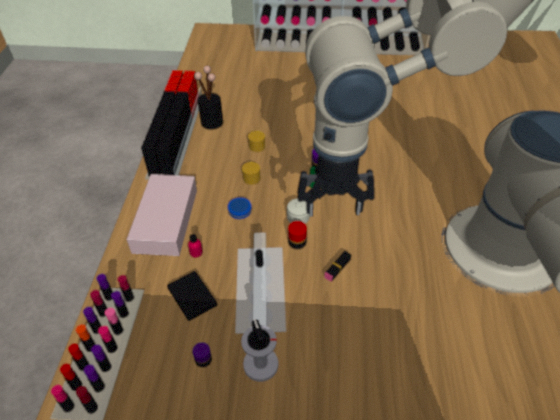

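View pics/s12k.png

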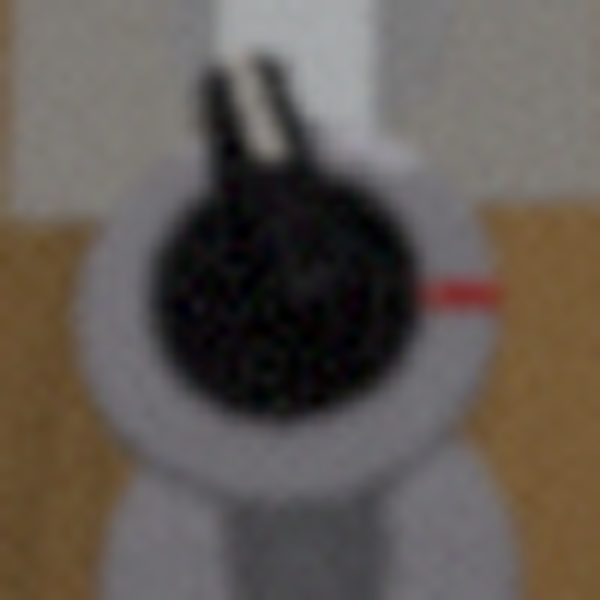

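Run:
```python
from cell import arm
print(arm.finish_job())
```

```text
the job is handed in; nothing more can be done
None
```

The job is done and handed in after about 33.5 s of robot time; it reports no verdict, so what follows is from my own last checks.

- **Knob:** I unscrewed it clockwise in two grips. The mark measured 4.36–4.44 rad (green line is 4.4), and the last picture shows it in the same place.
- **Guard bar:** It opened to about 1.56 rad by arm pose. It is shut again to within about 0.02 rad, and in the last pictures it lies where it started.
- **Testers:** Only the red and violet ones were present. Of the two violet pots, I took the 49 mm one under the bar and left the 38 mm look-alike.
    - **Red:** its centre is 79 mm left of the white jar and 3 mm off the line.
    - **Violet:** its centre is 68 mm right of the green bottle and 3 mm off the line. The arm's own position put it 71–75 mm away. Both values are within the allowed 58–92 mm.
- **Everything else:** The other objects look unmoved in the last pictures, and the gripper is clear of everything. No tester was seen knocked aside.

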